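Lock the bayonet fixture into the engraving block and lay the brass blank on its pins

TASK

Get the engraving block ready for the next nameplate: set the round fixture on the block's mouth, turn it until its two lugs drop through the slots, then turn it clockwise as far as its stop so that it is locked, without forcing it. After that lay the brass blank over the fixture's two pins so that it lies flat on the bar, let go, and leave the other things on the bench standing where they are.

Things in the scene. Friction and masses are not known exactly. Their poses are not given: they have to be found in the camera images.
- engraving_block: engraving block, fixed where it stands: rubber ring and dark steel ball, 122 mm across at the foot, with a knurled steel head 86 mm across, 75 mm high in all; a thumb screw sticks out of the head to 61 mm from the axis at 56 to 69 mm height. Origin under its centre, z up, x to one of two black dots on the rim: a fixture is locked when its lugs lie along this x axis, either way round
- block_mouth (a point): centre of the block's bayonet mouth, level with the top of its lip, 75 mm above the bench; axes as the block's. A bore 39 mm across with two opposite slots, 15 mm wide, reaching to 27 mm from the axis, goes through the lip, which is 6 mm thick; the groove below it is 54 mm across and 13 mm high
- block_slot (a point): middle of one slot of the mouth, 23 mm from the axis, level with the top of the lip, at 55 degrees counter-clockwise (seen from above) from the block's x axis; its fellow lies opposite; a red dot beside each
- fixture_grip (a point): loose round fixture, 0.2 to 0.35 kg, starts upright on its hub on the mat. The point is the centre of its aluminium grip bar, 50 mm long (x), 22 mm wide (y), 18 mm high (9 mm up and down from the point). The bar stands on a dark flange 72 mm across, 6 mm thick (9 to 15 mm below the point); the hub below, 35 mm across, ends with a chamfer 32 mm below the point
- fixture_lug (a point): middle of the underside of one of two opposite bayonet lugs, 21 mm from the fixture's axis along the bar, 28 mm below the bar's centre; 12 mm wide, 5 mm thick, from the hub to 25 mm from the axis. With the lugs on the lip the bar's centre is 28 mm above the mouth; over the slots (1.5 mm play each side) it drops to 15 mm above; then it turns clockwise only, 55 degrees, to its stop
- fixture_pin (a point): tip of one of the two steel pins on top of the grip bar, 19 mm either side of its middle along x; 6 mm thick, 8 mm high, with tapered tips
- nameplate_mid (a point): loose brass blank, 64 mm (x) by 34 mm (y), 6 mm thick, 0.1 kg, with two 8 mm holes at x = -19 and +19 mm; the point is its centre, half-way up. Starts flat on the mat. Fully home it lies on the bar, this point 12 mm above the bar's centre, the pins standing 2 mm out of it; either way round will do
- oil_stone: bystander: dark oil stone 155 x 66 x 26 mm lying flat, long side along its x; origin under its centre
- oil_bottle: bystander: small oil bottle, 28 mm across, 93 mm high with its needle; origin under its centre
- toolmaker_vice: bystander: small grey toolmaker's vice, 50 mm wide (x), 166 mm long (y, screw towards -y), 46 mm high, 0.8 kg; origin under its middle
- pin_vial: bystander: clear plastic vial with a white cap, 24 mm across, 58 mm high; origin under its centre
- loupe: bystander: black eye loupe, 38 mm across, 32 mm high; origin under its centre
- cup_wheel: bystander: small green grinding wheel, 45 mm across, 12 mm high, lying flat; origin under its centre
- graver: bystander: graver with wooden mushroom handle, 112 mm long along its y, 31 mm wide, 25 mm high, lying on the bench; origin under its middle
- pen_pot: fixed: black pot with pens, 80 mm across, 147 mm high; origin under its centre
- bench_mat: dark green bench mat, 182 x 720 mm, 7 mm thick, fixed flat on the bench in front of the block; origin under its centre; the fixture, the blank, the oil stone, the oil bottle and the graver start on it
Mind the look-alikes: they are no part of the job. Of the things shaped like the part that bears nameplate_mid, the brass one is meant.

How it is judged:
By the outcome, as a careful person would: the job done as asked, in the order asked, and still so for the second after the job is handed in, with the robot touching nothing.
It also fails if it takes over 64 s, if anything falls off the work surface, if the arm or the gripper's body presses on something with over 40 N, if the wrist force passes 120 N, or if a joint passes its speed limit or range.

ROBOT

A 7-joint arm with a two-finger parallel gripper is mounted at the origin on a cart in front of the work surface, level with it; the furniture and walls round the work are solid. World frame = base frame: x ahead of the robot, y to its left, z up, the work surface at z = 0. Lengths are in mm, angles in degrees, forces in N, time in s.
With the tool pointing down it reaches from about 400 to 850 mm from the base axis. Payload 4.4 kg.
Tool frame: the origin (TCP) lies midway between the tips of the shut fingers; the grasp point (between the pads) lies 19 mm behind it; z points along the fingers, y is the direction in which the jaws open and shut (so a half turn about z gives the same grasp; the last joint's range is limited). The gripper opens to 94 mm and grips with 3 to 60 N. Pads are 16 mm wide; open, the fingers measure 119 mm over their backs; the gripper's body (75 mm by 177 mm) begins 78 mm behind the grasp point.
Start: joints at [-78.77, 36.005, 2.206, 86.941, -1.547, 57.084, -1.146], TCP at [168.207, 627.873, 205.478] pointing down, gripper open.
Joint ranges: [-175.42, 175.42], [-21.48, 121.26], [-71.46, 75.88], [10.55, 141.38], [-63.04, 243.04], [13.31, 113.54], [-168.57, 168.57]. Speed limits (degrees/s): [147.25, 147.25, 180, 180, 180, 180, 180].

INTERFACE

Orientations are given as [roll, pitch, yaw] about the fixed x, y, z axes, in that order (R = Rz(yaw) Ry(pitch) Rx(roll)).
In Python, from workcell import read_state, read_camera, camera_params, finish_job, search_frame, mark_of gives the robot as it stands. The module is installed in compiled form; this text tells all that it offers.
- The arm moves only by the tool send_rows, never from a script. Its arguments are lists of equal length, an entry for each row: "xyz": the shift along the tool's x, y, z in cm, a list of three; "roll": the turn about the tool's z in degrees. In form: {"xyz": [[x, y, z], ...], "roll": [roll, ...]}. A call has 1 to 5 rows; each row is the pose to reach, as a shift and turn from the pose measured when the call began, along the tool's axes at that moment; what a row does not reach only later rows make up. A row lasts 1/10 s, in which the tool goes at most 50 mm and 8.59 degrees, less where a joint would pass 70% of its speed; a pose out of reach is approached as far as the arm can. A call with a gripper value outside its range is refused whole. "gripper" is the opening, from 0 (shut) to 1 (fully open), set as the call begins (left out, the last holds). The fingers move at their own pace and stop on an object; "grip_force" is the grip in N (left out, the last holds). Time passes only in rows, so rows that repeat a pose let the fingers close. It gives the time, the measured TCP pose, the force and the opening at its end, in the units of the state.
- read_state(): the state, without advancing time (a new reading comes with each control period).
- read_camera(name): name is "scene" or "top" or "wrist"; returns the picture (400x640x3 uint8, blue, green, red); there is no depth.
- camera_params(name): a dict with "fov_y" (degrees; the focal length in pixels is half the picture's height over the tangent of half this angle, whatever the lens; pixels are square), "cx", "cy" (the principal point, pixels), "R" (3x3) and "t" (3): a world point X has camera coordinates R X + t. Camera axes: x right, y down, z forward; pixel columns grow to the right and rows downward; lengths in mm; the calibration is good to about 2 mm. A picture is of the moment at which its call begins: read the wrist's pose just before it. camera_params takes no time and is no camera call; for the wrist camera it gives the pose at the moment of the call.
- finish_job(): hands the job in, once; it reports no verdict.
Trained networks look in the newest picture that a camera, given by its name, has taken for a name from the list of things; names that differ only in an ending like _2 or _b are one class to them, and where a whole thing is asked for, a point or a joint stands for the part that bears it (a point fixed in the world has none). Each returns a list of dicts, best first, with "score" (0 to 1); they miss things now and then, are a little off and sometimes report something else, mostly with a low value. They report only what shows in the picture. A call takes as long as a camera call. They do not tell look-alikes from the thing itself.
- search_frame(camera, label): "box" ([left, top, right, bottom] as shares, 0 to 1, of the picture: columns of its width, rows of its height, round what is visible of it).
- mark_of(camera, label): "point" ([column, row] as shares, 0 to 1, of the picture: columns of its width, rows of its height: a listed point, or the origin of a listed thing).
The state is a dict: "time": time; "joint_pos": joint angles; "joint_velocities": joint speeds; "joint_torque": joint torques, N m; "tool_pos": TCP position; "ee_rot": TCP orientation; "ft_force": force on the tool from outside, world axes, zero at the start; "torque": the same for the moment, N m; "width": finger opening in mm.
Only numpy, scipy, OpenCV 4.12 (cv2) and the standard library are available. Lean on these libraries where they do the work, as an engineer would, in place of code of your own. Each camera call takes 0.05 s, during which the arm holds its last target.

## Working session

There is one attempt and no reset: what is moved stays moved. The work goes in short steps, Python scripts to look and compute and a tool call to move; the robot and the scene stay as the last step left them, time stands still between calls to the robot, and variables do not carry over. Pictures are saved under pics/ and viewed, and the job is handed in when it is done.

Besides the shell and the picture viewer there is one more tool, called after "Call:" by a JSON object that holds its "fn" and its "kwargs", one argument or row to a line. send_rows: Moves the arm, as the interface text tells. Its arguments: {"type":"object","properties":{"xyz":{"type":"array","items":{"type":"array","items":{"type":"number"}}},"roll":{"type":"array","items":{"type":"number"}},"gripper":{"type":"number"},"grip_force":{"type":"number"}},"required":["xyz","roll"]}

```bash
mkdir -p pics; ls
python3 - <<'E'
from workcell import *
import cv2, numpy as np
s=read_state()
for k,v in s.items(): print(k,np.round(v,2) if not isinstance(v,dict) else v)
for n in ["scene","top","wrist"]:
    im=read_camera(n); cv2.imwrite(f"pics/{n}0.png",im)
    p=camera_params(n); print(n,p["fov_y"],p["cx"],p["cy"],np.round(p["R"],3).tolist(),np.round(p["t"],1))
print(read_state()["time"])
E
```

```text
pics
time 0.0
joint_pos [-78.77  36.06   2.2   86.99  -1.54  57.08  -1.14]
joint_velocities [-0.07  0.03  0.02 -0.07  0.02  0.08 -0.05]
joint_torque [ 0.000e+00 -5.497e+01  1.140e+00 -1.866e+01 -5.000e-02  2.000e-02
  0.000e+00]
tool_pos [168.07 627.23 204.58]
ee_rot [-179.89    0.    165.  ]
ft_force [-0.43 -0.21  0.98]
torque [-0.   -0.04 -0.01]
width 93.62
scene 45.608681080135 315.636467531227 197.6741119403957 [[0.525, -0.851, -0.001], [-0.492, -0.303, -0.816], [0.695, 0.429, -0.578]] [-263.6  362.3  812. ]
top 47.25944308660999 316.9598626029983 203.3975854030796 [[0.065, -0.998, 0.005], [-0.977, -0.065, -0.201], [0.201, 0.009, -0.979]] [   0.   599.  1484.4]
wrist 59.47692151042711 321.6298252584981 202.42389267806766 [[0.259, 0.966, -0.002], [0.926, -0.248, 0.283], [0.273, -0.075, -0.959]] [-648.9  -31.1  391.2]
0.15
```

View pics/scene0.png

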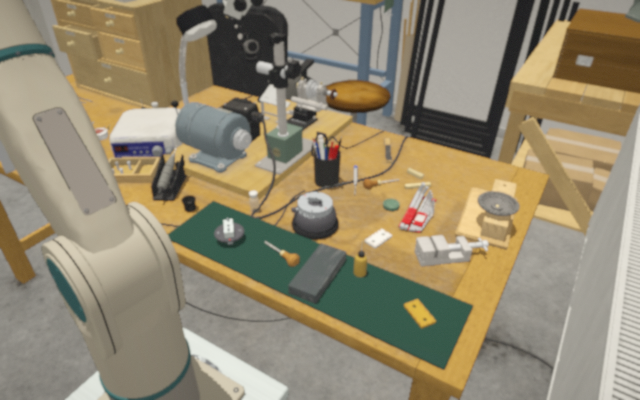

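View pics/top0.png

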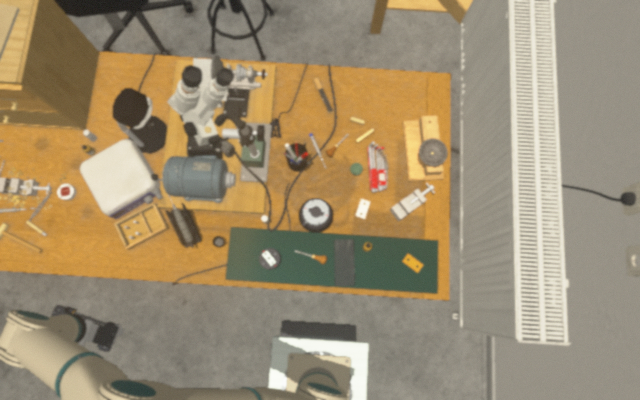

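View pics/wrist0.png

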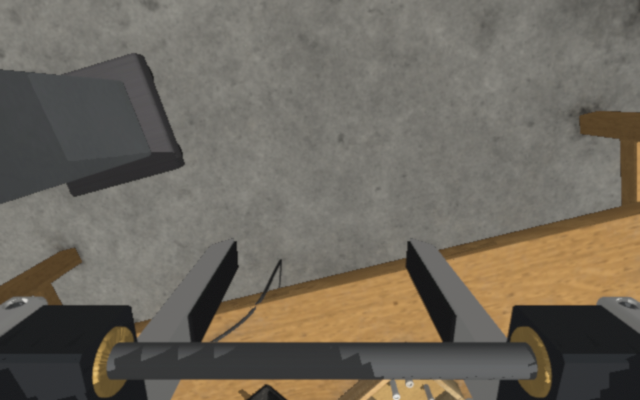

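```bash
cat > h.py <<'E'
from workcell import *
import cv2, numpy as np
from scipy.spatial.transform import Rotation as Rn
def K(p):
    f=200/np.tan(np.radians(p["fov_y"]/2)); return f,p["cx"],p["cy"]
def toplane(p,uv,z):
    f,cx,cy=K(p); R=np.array(p["R"]); t=np.array(p["t"])
    C=-R.T@t; d=R.T@np.array([(uv[0]-cx)/f,(uv[1]-cy)/f,1]); s=(z-C[2])/d[2]
    return C+s*d
def proj(p,X):
    f,cx,cy=K(p); c=np.array(p["R"])@np.array(X)+np.array(p["t"]); return np.array([cx+f*c[0]/c[2],cy+f*c[1]/c[2]])
def px(pt): return np.array([pt[0]*640,pt[1]*400])
def tri(obs):
    A=[];b=[]
    for p,uv in obs:
        f,cx,cy=K(p);R=np.array(p["R"]);t=np.array(p["t"]);x=(uv[0]-cx)/f;y=(uv[1]-cy)/f
        A+= [R[0]-x*R[2],R[1]-y*R[2]]; b+=[x*t[2]-t[0],y*t[2]-t[1]]
    return np.linalg.lstsq(np.array(A),np.array(b),rcond=None)[0]
def moveto(xyz,rpy,target,yaw=None):
    R=Rn.from_euler('xyz',rpy,degrees=True); return R.inv().apply(np.array(target)-np.array(xyz))/10
E
python3 - <<'E'
from h import *
for lab,z in [("fixture_grip",39),("block_mouth",75),("nameplate_mid",10),("block_slot",75),("fixture_pin",56)]:
  for cam in ["top","scene"]:
    p=camera_params(cam)
    for r in mark_of(cam,lab)[:4]:
        u=px(r["point"]); print(lab,cam,round(r["score"],2),u.round(1),toplane(p,u,z).round(1))
print(read_state()["time"])
E
```

```text
fixture_grip top 0.59 [269.1 259.5] [400.5 186.6  39. ]
fixture_grip scene 0.82 [227.5 228.5] [403.4 189.6  39. ]
block_mouth top 0.79 [312.3 214.1] [557.4  52.2  75. ]
block_mouth scene 0.89 [317.  202.9] [564.6  34.6  75. ]
nameplate_mid top 0.63 [305.7 211.1] [578.3  77.   10. ]
nameplate_mid top 0.62 [410.7 259.5] [ 434.2 -292.    10. ]
nameplate_mid top 0.55 [361.9 209.5] [ 596.8 -118.1   10. ]
nameplate_mid scene 0.94 [420.6 316.3] [ 416.7 -303.    10. ]
nameplate_mid scene 0.71 [377.3 239.5] [ 588.3 -123.7   10. ]
nameplate_mid scene 0.58 [311.7 223.8] [556.6  45.5  10. ]
block_slot top 0.55 [307.6 212.6] [561.5  68.3  75. ]
block_slot scene 0.64 [309.5 198.5] [570.6  60.3  75. ]
fixture_pin top 0.6 [266.5 254.7] [414.6 194.9  56. ]
fixture_pin top 0.43 [313.8 210.5] [573.6  48.4  56. ]
fixture_pin top 0.23 [270.5 259.8] [398.6 180.1  56. ]
fixture_pin scene 0.91 [227.7 217.4] [421.5 202.   56. ]
0.65
```

Run:
```python
from h import *
s=read_state();p=camera_params("wrist");R=np.array(p["R"]);C=-R.T@np.array(p["t"])
Rt=Rn.from_euler('xyz',s["ee_rot"],degrees=True)
print("cam in tool",Rt.inv().apply(C-s["tool_pos"]).round(1),"optical axis in tool",Rt.inv().apply(R[2]).round(3))
print(moveto(s["tool_pos"],s["ee_rot"],[420,190,280]).round(2))
a=cv2.imread("pics/top0.png")
b=cv2.resize(a[180:300,220:440],None,fx=3.6,fy=3.6,interpolation=cv2.INTER_CUBIC);cv2.imwrite("pics/topz.png",b)
a=cv2.imread("pics/scene0.png")
b=cv2.resize(a[160:280,200:400],None,fx=4,fy=4,interpolation=cv2.INTER_CUBIC);cv2.imwrite("pics/scz.png",b)
```

```text
cam in tool [  80.9   -0.3 -178.2] optical axis in tool [-0.283 -0.     0.959]
[-35.66 -35.78  -7.45]
```

View pics/topz.png

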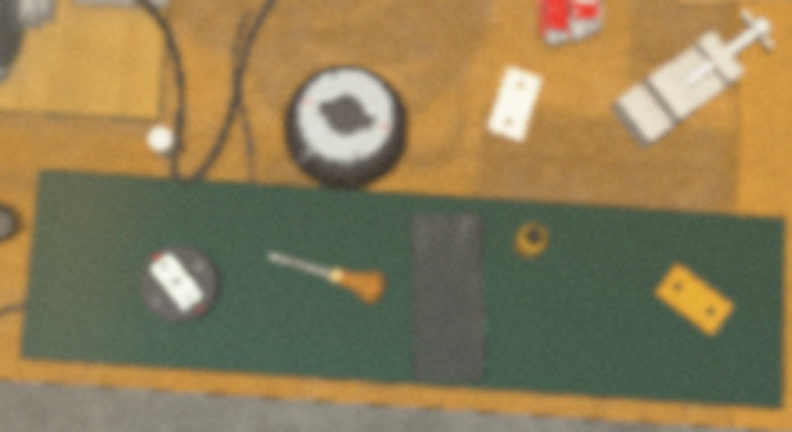

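View pics/scz.png

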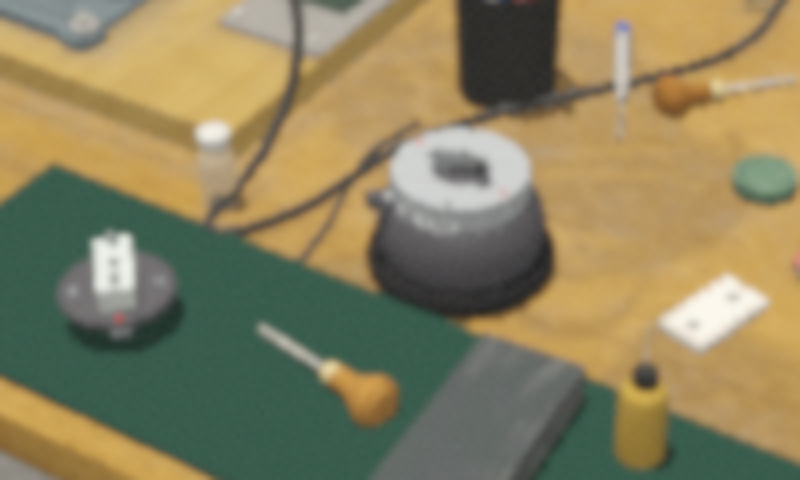

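Call:
{"fn": "send_rows", "kwargs": {
  "xyz": [
    [-2.5, -2.5, -1],
    [-6, -6, -2],
    [-9.5, -9.5, -3],
    [-13, -13, -4],
    [-16.5, -16.5, -4]
  ],
  "roll": [8, 16.5, 25, 33.5, 42]
}}

```text
time: 1.15
tool_pos: [285.6, 425.8, 246.9]
ee_rot: [179.8, -0.1, 122.7]
ft_force: [0.5, 0.6, 0.3]
width: 93.9
```

```bash
cat >> h.py <<'E'
def rel(target,yaw):
    s=read_state(); d=moveto(s["tool_pos"],s["ee_rot"],target)
    print("t",round(s["time"],2),"pos",np.round(s["tool_pos"],1),"rpy",np.round(s["ee_rot"],1),"F",np.round(s["ft_force"],1),"w",round(s["width"],1))
    dy=(yaw-s["ee_rot"][2]+180)%360-180
    print("-> xyz cm",d.round(2),"roll",round(-dy,1))
E
python3 -c "
from h import *
rel([410,190,260],40)"
```

```text
t 1.15 pos [285.6 425.8 246.9] rpy [ 1.798e+02 -1.000e-01  1.227e+02] F [0.5 0.6 0.3] w 93.9
-> xyz cm [-26.56  -2.25  -1.36] roll 82.7
```

Call:
{"fn": "send_rows", "kwargs": {
  "xyz": [
    [-4.5, -0.4, -1],
    [-9, -0.8, -1],
    [-13.5, -1.2, -1],
    [-18, -1.6, -1],
    [-22.5, -2, -1]
  ],
  "roll": [8.5, 17, 25.5, 34, 42]
}}

```text
time: 1.65
tool_pos: [390.9, 224.1, 256.9]
ee_rot: [179.9, -0.3, 80.3]
ft_force: [0.4, -0.1, -0.6]
width: 94.0
```

```bash
python3 -c "
from h import *
rel([410,190,260],40)"
```

```text
t 1.65 pos [390.9 224.1 256.9] rpy [179.9  -0.3  80.3] F [ 0.4 -0.1 -0.6] w 94.0
-> xyz cm [-3.04  2.46 -0.32] roll 40.3
```

Call:
{"fn": "send_rows", "kwargs": {
  "xyz": [
    [-0.8, 0.6, 0],
    [-1.6, 1.2, 0],
    [-2.4, 1.8, 0],
    [-3, 2.4, 0],
    [-3, 2.4, 0]
  ],
  "roll": [8.5, 17, 25.5, 34, 40]
}}

```text
time: 2.15
tool_pos: [410.3, 189.4, 257.2]
ee_rot: [-179.9, -0.3, 39.9]
ft_force: [-0.1, 0.2, 0.4]
width: 94.0
```

```bash
cat >> h.py <<'E'
def snap(name,labs,z,n=4):
    p=camera_params("wrist"); im=read_camera("wrist"); cv2.imwrite(f"pics/{name}.png",im)
    for lab,zz in zip(labs,z):
        for r in mark_of("wrist",lab)[:n]:
            u=px(r["point"]); print(lab,round(r["score"],2),u.round(1),toplane(p,u,zz).round(1))
    return p,im
E
python3 -c "
from h import *
rel([410,190,260],40)
snap('w1',['fixture_grip','fixture_pin','fixture_lug'],[39,56,11])"
```

```text
t 2.15 pos [410.3 189.4 257.2] rpy [-179.9   -0.3   39.9] F [-0.1  0.2  0.4] w 94.0
-> xyz cm [ 0.02 -0.06 -0.28] roll -0.1
fixture_pin 0.76 [317.7 163.3] [421.7 202.6  56. ]
fixture_lug 0.66 [317.1 155.6] [422.3 204.7  11. ]
fixture_lug 0.66 [526.2 291.8] [ 462.1 -132.8   11. ]
```

View pics/w1.png

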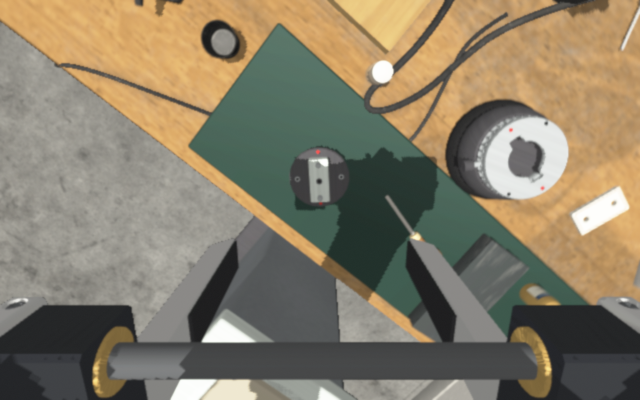

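Run:
```python
import cv2
a=cv2.imread("pics/w1.png")
cv2.imwrite("pics/w1a.png",cv2.resize(a[140:215,280:360],None,fx=7,fy=7,interpolation=cv2.INTER_CUBIC))
cv2.imwrite("pics/w1b.png",cv2.resize(a[95:215,440:580],None,fx=5,fy=5,interpolation=cv2.INTER_CUBIC))
```

```text
(no output)
```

View pics/w1a.png

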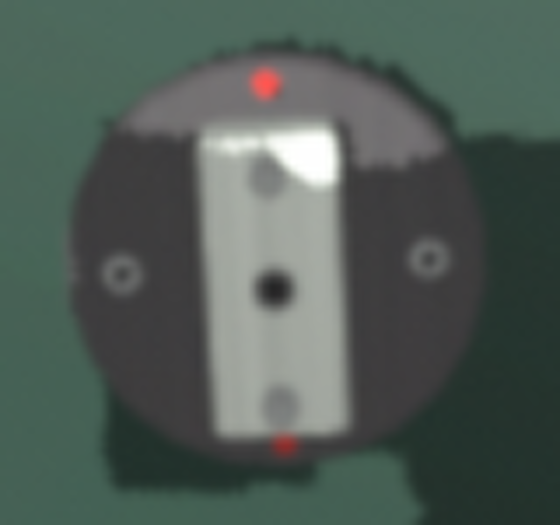

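View pics/w1b.png

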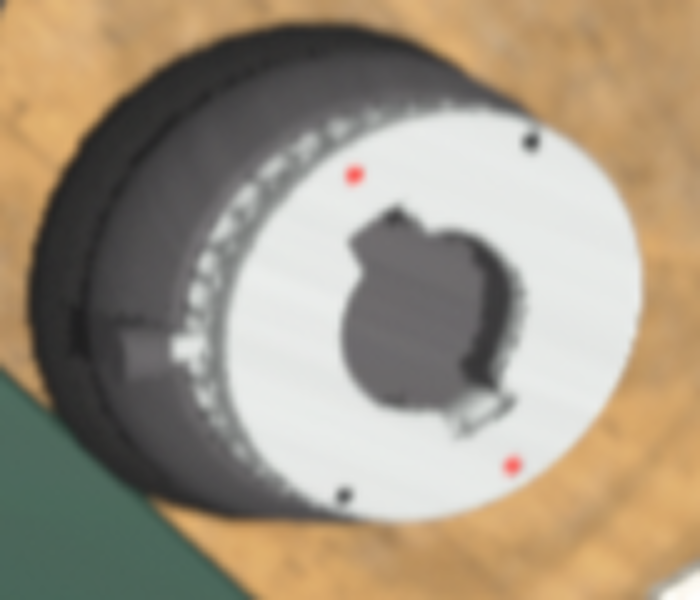

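Run:
```python
from h import *
p=camera_params("wrist")
def g(u,v,s,o): return np.array([(u+.5)/s-.5+o[0],(v+.5)/s-.5+o[1]])
A=lambda u,v,z:toplane(p,g(u,v,7,(280,140)),z)
B=lambda u,v,z:toplane(p,g(u,v,5,(440,95)),z)
def line(a,b): m=(a+b)/2; print(a.round(1),b.round(1),"mid",m.round(1),"len",np.linalg.norm(a-b).round(1),"ang",np.degrees(np.arctan2(*(a-b)[1::-1])).round(2))
line(A(265,84,30),A(285,445,30))
line(A(267,178,48),A(281,405,48))
print("hole",A(274,289,48).round(1))
line(B(354,175,75),B(513,466,75))
line(B(531,142,75),B(344,495,75))
```

```text
[427.2 210.5  30. ] [382.  167.6  30. ] mid [404.6 189.1  30. ] len 62.2 ang 43.51
[418. 202.  48.] [390.8 175.9  48. ] mid [404.4 189.   48. ] len 37.6 ang 43.84
hole [404.9 189.4  48. ]
[575.9  80.3  75. ] [557.7   8.5  75. ] mid [566.8  44.4  75. ] len 74.0 ang 75.75
[603.3  58.2  75. ] [530.2  30.9  75. ] mid [566.8  44.6  75. ] len 78.0 ang 20.54
```

```bash
python3 -c "
from h import *
rel([404.6,189.1,75],43.6)"
```

```text
t 2.35 pos [409.4 190.7 256.9] rpy [-179.9   -0.3   40.5] F [0.4 1.1 0.8] w 94.2
-> xyz cm [-0.55 -0.16 18.18] roll -3.1
```

Call:
{"fn": "send_rows", "kwargs": {
  "xyz": [
    [-0.5, -0.1, 4],
    [-0.5, -0.1, 8.5],
    [-0.5, -0.1, 13],
    [-0.5, -0.1, 17],
    [-0.5, -0.1, 17.5]
  ],
  "roll": [-3.3, -3.3, -3.3, -3.3, -3.3],
  "gripper": 0.55
}}

```text
time: 2.85
tool_pos: [402.5, 188.1, 78.7]
ee_rot: [-179.8, 0.1, 43.9]
ft_force: [-0.1, 0.6, -0.0]
width: 57.6
```

```bash
python3 -c "
from h import *
rel([404.6,189.1,33],43.6)
snap('w2',['fixture_grip','fixture_pin'],[39,56])"
```

```text
t 2.85 pos [402.5 188.1  78.7] rpy [-1.798e+02  1.000e-01  4.390e+01] F [-0.1  0.6 -0. ] w 57.6
-> xyz cm [0.23 0.1  4.57] roll 0.3
fixture_grip 0.93 [322.5 228. ] [404.9 187.5  39. ]
fixture_pin 0.94 [323.5 206.2] [420.1 201.2  56. ]
```

View pics/w2.png

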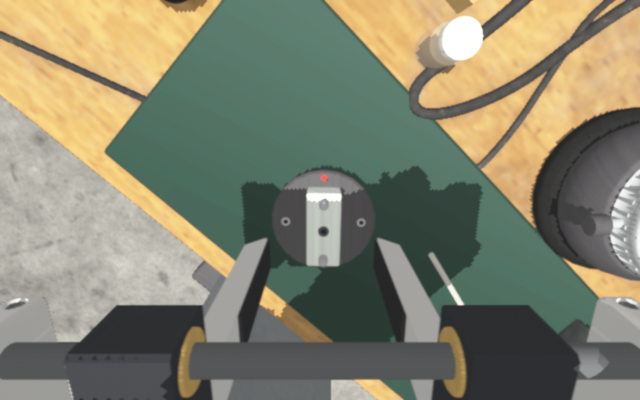

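Call:
{"fn": "send_rows", "kwargs": {
  "xyz": [
    [0.2, 0.1, 2],
    [0.2, 0.1, 4],
    [0.2, 0.1, 4.5],
    [0.2, 0.1, 4.55]
  ],
  "roll": [0, 0, 0, 0]
}}

```text
time: 3.4
tool_pos: [409.1, 190.5, 38.4]
ee_rot: [-179.9, -0.4, 43.9]
ft_force: [0.0, 0.4, -0.7]
width: 51.4
```

Call:
{"fn": "send_rows", "kwargs": {
  "xyz": [
    [0, 0, 0],
    [0, 0, 0],
    [0, 0, 0],
    [0, 0, 0],
    [0, 0, 0]
  ],
  "roll": [0, 0, 0, 0, 0],
  "gripper": 0.1,
  "grip_force": 30
}}

```text
time: 3.9
tool_pos: [409.0, 191.0, 38.7]
ee_rot: [-179.9, -0.4, 43.9]
ft_force: [-0.9, 1.4, 4.4]
width: 21.9
```

```bash
python3 -c "
from h import *
print(np.round(read_state()['joint_pos'],1))
snap('w3',['fixture_grip','fixture_pin'],[39,56])"
```

```text
[-40.7  38.9  18.2 126.4 -37.1  19.4 -37.1]
fixture_grip 0.66 [318.3 262.6] [406.  188.3  39. ]
fixture_pin 0.84 [322.4 243.5] [420.9 199.5  56. ]
```

View pics/w3.png

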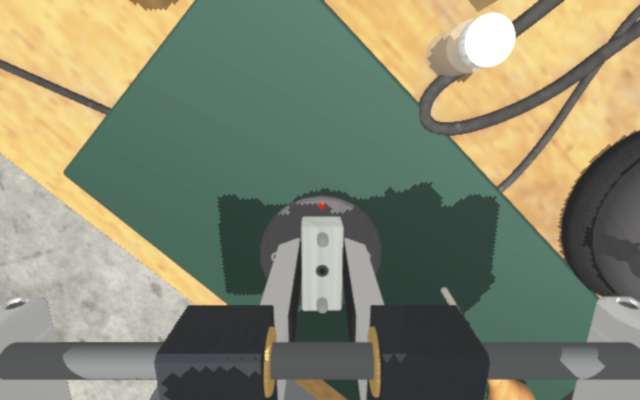

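Call:
{"fn": "send_rows", "kwargs": {
  "xyz": [
    [0, 0, -1],
    [0, 0, -4],
    [0, 0, -7],
    [0, 0, -10],
    [0, 0, -10]
  ],
  "roll": [0, 0, 0, 0, 0]
}}

```text
time: 4.55
tool_pos: [410.7, 190.8, 141.7]
ee_rot: [180.0, -0.8, 43.9]
ft_force: [0.7, -0.1, -2.6]
width: 21.5
```

```bash
python3 -c "
from h import *
rel([566.8,44.5,140],75.7)
snap('w4',['fixture_grip','fixture_pin'],[39,56])"
```

```text
t 4.55 pos [410.7 190.8 141.7] rpy [180.   -0.8  43.9] F [ 0.7 -0.1 -2.6] w 21.5
-> xyz cm [ 1.11 21.36  0.19] roll -31.8
fixture_grip 0.56 [318.5 265.4] [370.  152.8  39. ]
fixture_pin 0.68 [325.  242.7] [394.2 168.6  56. ]
```

View pics/w4.png

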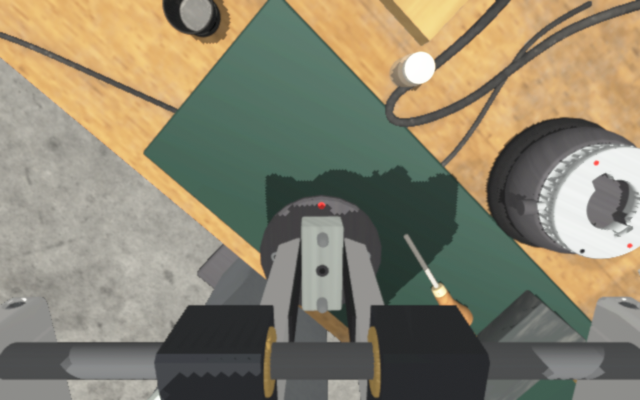

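```bash
cat > infix.py <<'E'
from h import *
# offset of fixture axis (from bar-top hole + pins) in tool frame
def hand(im,p,s,dz=9.5):
    roi=im[200:330,290:360]; cv2.imwrite("pics/hz.png",cv2.resize(roi,None,fx=6,fy=6,interpolation=cv2.INTER_CUBIC))
E
python3 - <<'E'
from h import *
im=cv2.imread("pics/w4.png"); cv2.imwrite("pics/w4z.png",cv2.resize(im[190:320,255:390],None,fx=4.5,fy=4.5,interpolation=cv2.INTER_CUBIC))
E
```

```text
(no output)
```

View pics/w4z.png

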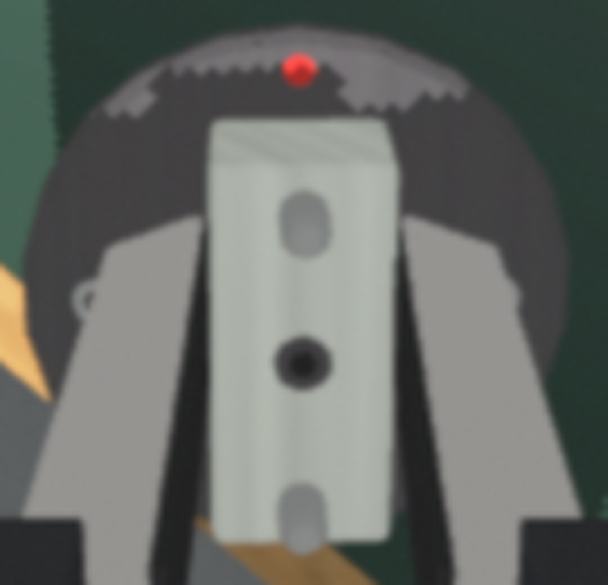

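Call:
{"fn": "send_rows", "kwargs": {
  "xyz": [
    [0.2, 4, 0],
    [0.5, 8, 0],
    [0.8, 12, 0],
    [1, 16, 0],
    [1, 18, 0]
  ],
  "roll": [-7, -14, -21, -28, -32]
}}

```text
time: 5.2
tool_pos: [541.5, 63.7, 136.1]
ee_rot: [179.9, -0.3, 75.9]
ft_force: [0.4, -0.7, -2.2]
width: 21.7
```

```bash
cat >> h.py <<'E'
def tool_cam():
    s=read_state();p=camera_params("wrist");R=np.array(p["R"]);C=-R.T@np.array(p["t"]);Rt=Rn.from_euler('xyz',s["ee_rot"],degrees=True)
    Rc=R@Rt.as_matrix(); Ct=Rt.inv().apply(C-s["tool_pos"]); q=dict(p); q["R"]=Rc; q["t"]=-Rc@Ct; return q
E
python3 - <<'E'
from h import *
q=tool_cam()
print(np.degrees(Rn.from_matrix(q["R"]).as_rotvec()).round(2),(-q["R"].T@q["t"]).round(1))
for dz in (-9.5,-12,-7):
    g=lambda u,v:toplane(q,((u+.5)/4.5-.5+255,(v+.5)/4.5-.5+190),dz)
    print(dz,"hole",g(303,362).round(2),"front",g(304,162).round(2),"rear",g(304,541).round(2),"w",(g(395,362)-g(208,362)).round(1))
g=lambda u,v,z:toplane(q,((u+.5)/4.5-.5+255,(v+.5)/4.5-.5+190),z)
print("red",g(300,70,8.5),)
rel([566.8,44.5,140],75.7)
snap('w5',['block_mouth','block_slot'],[75,75])
E
```

```text
[ 12.92  12.89 -89.34] [  82.4    1.8 -178.2]
-9.5 hole [-4.98  1.99 -9.5 ] front [20.2  2.1 -9.5] rear [-29.27   2.11  -9.5 ] w [-0.  22.1  0. ]
-12 hole [ -3.68   1.98 -12.  ] front [ 21.12   2.09 -12.  ] rear [-27.62   2.11 -12.  ] w [-0.  21.8  0. ]
-7 hole [-6.27  1.99 -7.  ] front [19.28  2.1  -7.  ] rear [-30.93   2.12  -7.  ] w [-0.  22.5  0. ]
red [25.6862969   1.63271573  8.5       ]
t 5.2 pos [541.5  63.7 136.1] rpy [179.9  -0.3  75.9] F [ 0.4 -0.7 -2.2] w 21.7
-> xyz cm [-1.25  2.92 -0.39] roll 0.2
block_slot 0.67 [361.7 208.9] [573.   63.3  75. ]
```

View pics/w5.png

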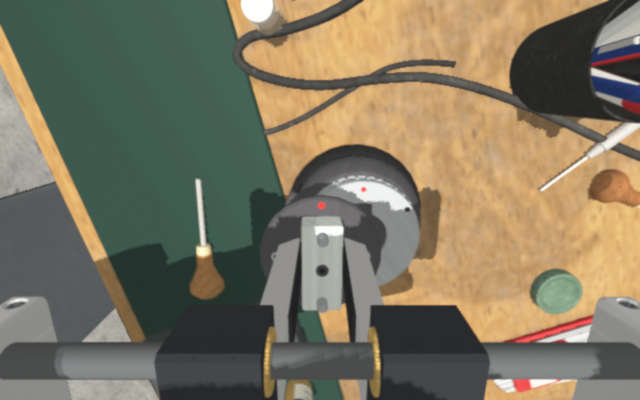

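Run:
```python
from h import *
im=cv2.imread("pics/w5.png"); cv2.imwrite("pics/w5z.png",cv2.resize(im[140:320,255:430],None,fx=4,fy=4,interpolation=cv2.INTER_CUBIC))
```

```text
(no output)
```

View pics/w5z.png

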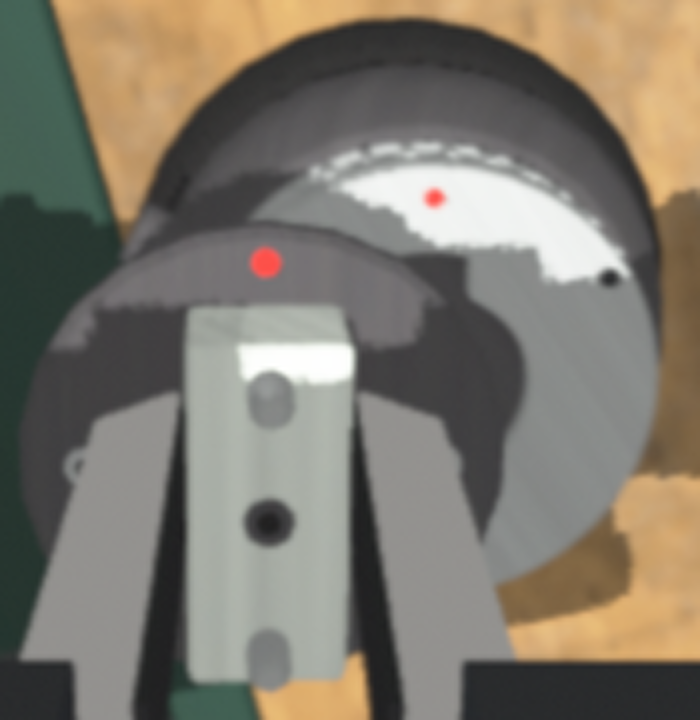

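```bash
cat >> h.py <<'E'
def fixpose(p,hole,red,camdrop=169.4):
    """fixture axis & bar angle in world from wrist picture"""
    R=np.array(p["R"]);C=-R.T@np.array(p["t"]); zt=C[2]-camdrop
    h=toplane(p,hole,zt); r=toplane(p,red,zt-18)
    return h,r,np.degrees(np.arctan2(r[1]-h[1],r[0]-h[0])),np.hypot(*(r-h)[:2])
E
python3 - <<'E'
from h import *
p=camera_params("wrist"); s=read_state()
g=lambda u,v:((u+.5)/4-.5+255,(v+.5)/4-.5+140)
C=-np.array(p["R"]).T@np.array(p["t"]);print("cam",C.round(1),s["tool_pos"],s["ee_rot"])
print(fixpose(p,g(269,522),g(266,262)))
print("block red",toplane(p,g(434,198),75)," exp",[575.9,80.3]," black",toplane(p,g(609,277),75),"exp",[603.3,58.2])
E
```

```text
cam [561.2 144.2 314.7] [539.09720841  65.8350999  136.00854291] [-179.92425142   -0.32184025   75.67682423]
(array([539.72476737,  60.36106044, 145.26229028]), array([546.93451482,  90.33296823, 127.26229028]), np.float64(76.47446494614789), np.float64(30.82686677456058))
block red [574.56627323  79.38676419  75.        ]  exp [575.9, 80.3]  black [601.78797244  57.41197864  75.        ] exp [603.3, 58.2]
```

Call:
{"fn": "send_rows", "kwargs": {
  "xyz": [
    [-0.4, 1, 0],
    [-0.8, 2.2, 0],
    [-1, 2.9, 0],
    [-1, 2.9, 0],
    [-1, 2.9, 0]
  ],
  "roll": [0.5, 0.5, 0.5, 0.5, 0.5]
}}

```text
time: 5.85
tool_pos: [564.5, 49.4, 135.8]
ee_rot: [-179.9, -0.3, 75.2]
ft_force: [0.4, 0.3, -2.1]
width: 21.9
```

Run:
```python
from h import *
rel([565.4,43.7,140],75.7)
p,im=snap('w6',[],[])
cv2.imwrite("pics/w6z.png",cv2.resize(im[140:320,245:400],None,fx=4,fy=4,interpolation=cv2.INTER_CUBIC))
```

```text
t 5.85 pos [564.5  49.4 135.8] rpy [-179.9   -0.3   75.2] F [ 0.4  0.3 -2.1] w 21.9
-> xyz cm [-0.52  0.24 -0.42] roll -0.5
```

View pics/w6z.png

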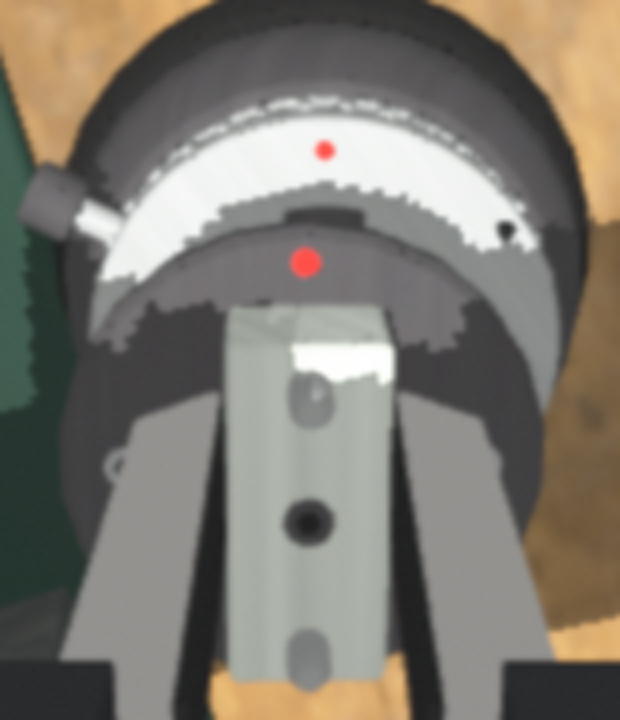

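```bash
cat >> h.py <<'E'
def blockpose(p,red,black,slot=75.7):
    # model: red at r37 along slot angle, black at r39 along slot-55 ; side: black is clockwise of red
    a=toplane(p,red,75)[:2];b=toplane(p,black,75)[:2]
    th=np.radians(55); mr=np.array([37*np.cos(th),37*np.sin(th)]); mb=np.array([39.,0])
    d=a-b; dm=mr-mb; ang=np.arctan2(d[1],d[0])-np.arctan2(dm[1],dm[0])
    R=np.array([[np.cos(ang),-np.sin(ang)],[np.sin(ang),np.cos(ang)]])
    c=(a+b)/2-R@((mr+mb)/2); return c,(np.degrees(ang)+360)%360,np.hypot(*d),np.hypot(*dm)
E
python3 - <<'E'
from h import *
p=camera_params("wrist"); s=read_state()
g=lambda u,v:((u+.5)/4-.5+245,(v+.5)/4-.5+140)
f=fixpose(p,g(309,522),g(306,262)); print(f)
b=blockpose(p,g(325,150),g(506,231)); print(b)
d=b[0]-f[0][:2]; y=np.radians(s["ee_rot"][2]); print("tool dx,dy mm",d@[np.cos(y),np.sin(y)],d@[np.sin(y),-np.cos(y)],"turn",b[1]+55-f[2])
E
```

```text
(array([564.85903385,  44.04696565, 145.08760124]), array([572.29976324,  73.96116266, 127.08760124]), np.float64(76.03195354443092), np.float64(30.825697671810914))
(array([567.29464041,  42.03935246]), np.float64(20.337119644615996), np.float64(35.29921455496768), np.float64(35.13770630947445))
tool dx,dy mm -1.319472437949547 2.8673476388309203 turn -0.6948338998149239
```

Run:
```python
from h import *
p=camera_params("wrist")
g=lambda u,v:((u+.5)/4-.5+245,(v+.5)/4-.5+140)
print(toplane(p,g(325,150),75),toplane(p,g(506,231),75))
q=mark_of("top","block_mouth");
```

```text
[576.59797766  77.8854488   75.        ] [603.92605384  55.54242303  75.        ]
```

Call:
{"fn": "send_rows", "kwargs": {
  "xyz": [
    [-0.1, 0.2, 0.5],
    [-0.1, 0.2, 1.2],
    [-0.1, 0.2, 1.8],
    [-0.1, 0.2, 1.8],
    [-0.1, 0.2, 1.8]
  ],
  "roll": [0.5, 0.5, 0.5, 0.5, 0.5]
}}

```text
time: 6.45
tool_pos: [565.6, 48.2, 117.5]
ee_rot: [-179.8, -0.3, 74.7]
ft_force: [-0.5, 0.2, -2.8]
width: 21.9
```

Run:
```python
from h import *
rel([565.4,43.7,140],75.7)
p,im=snap('w7',[],[])
cv2.imwrite("pics/w7z.png",cv2.resize(im[140:320,245:400],None,fx=4,fy=4,interpolation=cv2.INTER_CUBIC))
im=read_camera("scene");cv2.imwrite("pics/s7z.png",cv2.resize(im[130:260,250:390],None,fx=5,fy=4.5,interpolation=cv2.INTER_CUBIC))
```

```text
t 6.45 pos [565.6  48.2 117.5] rpy [-179.8   -0.3   74.7] F [-0.5  0.2 -2.8] w 21.9
-> xyz cm [-0.43  0.09 -2.25] roll -1.0
```

View pics/w7z.png

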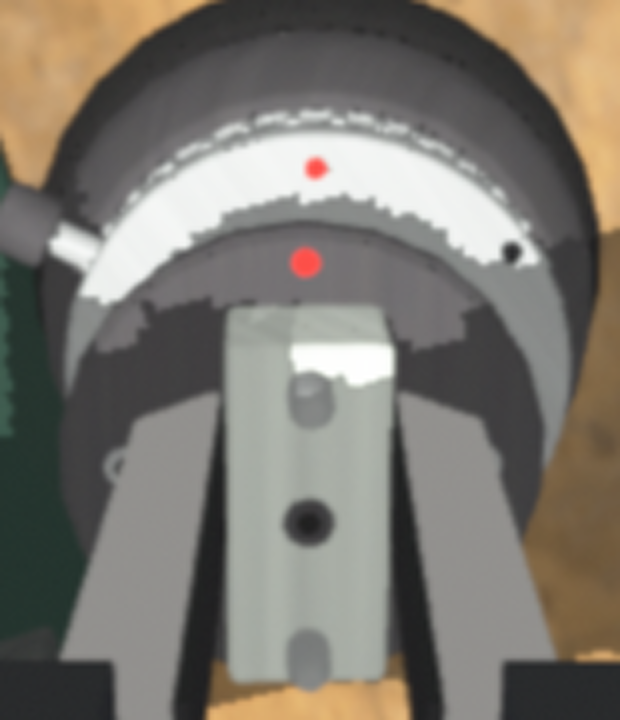

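View pics/s7z.png

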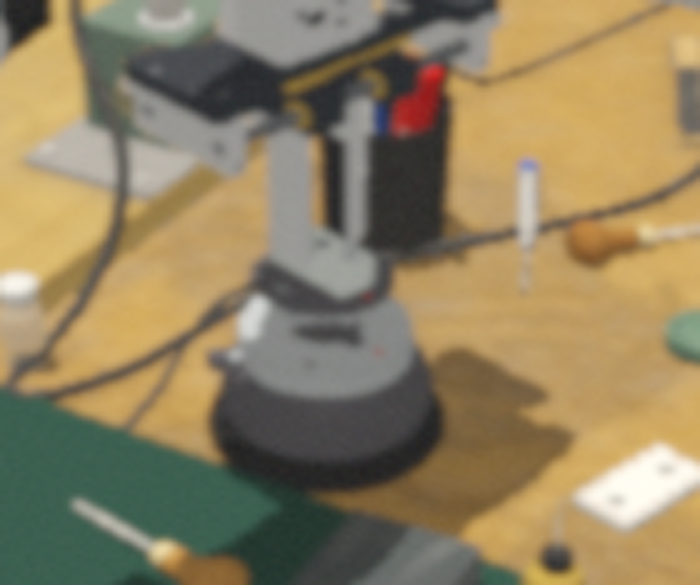

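```bash
cat > m.py <<'E'
from h import *
import sys
h,r,br,bk=[eval(a) for a in sys.argv[1:5]]
p=camera_params("wrist"); s=read_state()
g=lambda u,v:((u+.5)/4-.5+245,(v+.5)/4-.5+140)
f=fixpose(p,g(*h),g(*r)); print(f)
b=blockpose(p,g(*br),g(*bk)); print(b, toplane(p,g(*br),75),toplane(p,g(*bk),75))
d=b[0]-f[0][:2]; y=np.radians(f[2]); print("along bar, tool-y mm",d@[np.cos(y),np.sin(y)],d@[np.sin(y),-np.cos(y)],"turn",b[1]+55-f[2])
E
python3 m.py "(309,522)" "(306,262)" "(316,168)" "(512,252)"
```

```text
(array([566.58468075,  42.69174608, 127.21380734]), array([574.28872398,  72.53841212, 109.21380734]), np.float64(75.52668622064472), np.float64(30.82492102721552))
(array([568.1568348 ,  41.75842942]), np.float64(20.666837674185615), np.float64(35.26789842055423), np.float64(35.13770630947445)) [577.26591592  77.64762849  75.        ] [604.69775741  55.48191778  75.        ]
along bar, tool-y mm -0.5107700939111535 1.7555233536539685 turn 0.14015145354089498
```

Call:
{"fn": "send_rows", "kwargs": {
  "xyz": [
    [-0.05, 0.15, 0.3],
    [-0.05, 0.15, 0.8],
    [-0.05, 0.15, 0.9],
    [-0.05, 0.15, 0.9]
  ],
  "roll": [0, 0, 0, 0]
}}

```text
time: 6.95
tool_pos: [567.0, 47.3, 108.5]
ee_rot: [-179.8, -0.3, 74.7]
ft_force: [0.4, 0.9, -3.2]
width: 21.4
```

Run:
```python
from h import *
rel([565.4,43.7,140],75.7)
p,im=snap('w8',[],[])
cv2.imwrite("pics/w8z.png",cv2.resize(im[140:320,245:400],None,fx=4,fy=4,interpolation=cv2.INTER_CUBIC))
```

```text
t 6.95 pos [567.   47.3 108.5] rpy [-179.8   -0.3   74.7] F [ 0.4  0.9 -3.2] w 21.4
-> xyz cm [-0.38 -0.07 -3.15] roll -1.0
```

View pics/w8z.png

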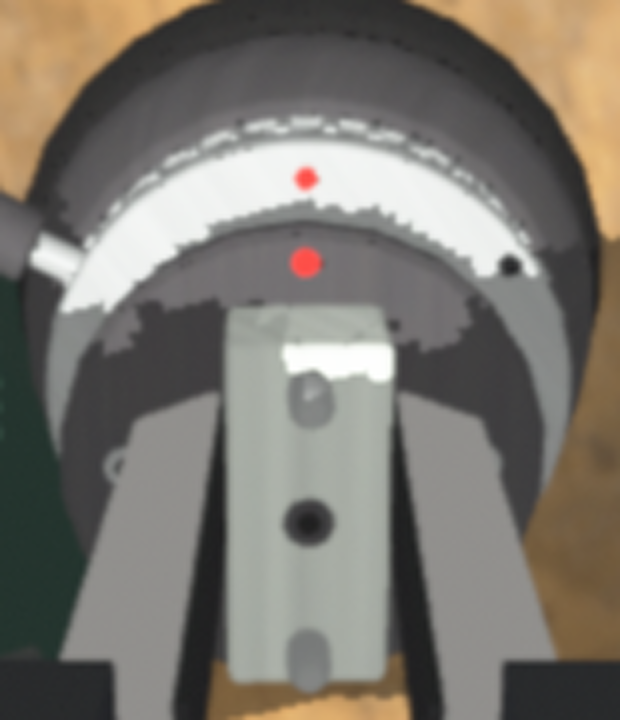

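```bash
python3 m.py "(309,522)" "(306,262)" "(306,178)" "(510,266)"
```

```text
(array([567.76037319,  41.84481124, 118.00819768]), array([575.45941044,  71.69426563, 100.00819768]), np.float64(75.53699064180408), np.float64(30.826370235982143))
(array([567.80077327,  41.81997046]), np.float64(20.47001673260411), np.float64(35.306651737319974), np.float64(35.13770630947445)) [577.01805652  77.6898964   75.        ] [604.40365226  55.40562385  75.        ]
along bar, tool-y mm -0.01396344280067679 0.04532386781363728 turn -0.06697390919997304
```

Call:
{"fn": "send_rows", "kwargs": {
  "xyz": [
    [0, 0, 0.3],
    [0, 0, 0.6],
    [0, 0, 0.9],
    [0, 0, 1.1],
    [0, 0, 1.1]
  ],
  "roll": [0, 0, 0, 0, 0]
}}

```text
time: 7.5
tool_pos: [567.2, 47.3, 97.4]
ee_rot: [-179.9, -0.3, 74.7]
ft_force: [-0.0, 0.6, -2.7]
width: 21.3
```

Call:
{"fn": "send_rows", "kwargs": {
  "xyz": [
    [0, 0, 0.2],
    [0, 0, 0.4],
    [0, 0, 0.6],
    [0, 0, 0.7],
    [0, 0, 0.7]
  ],
  "roll": [0, 0, 0, 0, 0]
}}

```text
time: 8.0
tool_pos: [567.0, 47.4, 90.6]
ee_rot: [-179.8, -0.3, 74.7]
ft_force: [-0.7, 0.6, 0.2]
width: 21.6
```

Run:
```python
from h import *
q=tool_cam()
g=lambda u,v,z:toplane(q,((u+.5)/4.5-.5+255,(v+.5)/4.5-.5+190),z)
print("fingerfront",g(202,216,0),g(404,216,0),"hole",g(303,362,-9),"outer corner",g(105,247,0),g(497,247,0))
print((-q["R"].T@q["t"]).round(1), read_state()["ft_force"])
```

```text
fingerfront [  9.76999424 -10.23436897   0.        ] [ 9.76423561 14.31740555  0.        ] hole [-5.19305744  2.03214933 -9.        ] outer corner [  5.70013475 -22.16679659   0.        ] [ 5.6883344  25.76500708  0.        ]
[  82.4    1.8 -178.2] [-0.73708247  0.57270826  0.17143274]
```

Call:
{"fn": "send_rows", "kwargs": {
  "xyz": [
    [0, 0, 0],
    [0, 0, 0],
    [0, 0, 0]
  ],
  "roll": [0, 0, 0],
  "gripper": 0.45
}}

```text
time: 8.3
tool_pos: [567.4, 47.4, 90.8]
ee_rot: [-179.9, -0.3, 74.7]
ft_force: [-0.9, -0.1, -0.4]
width: 41.0
```

Run:
```python
from h import *
rel([565.4,43.7,140],75.7)
p,im=snap('w9',[],[])
cv2.imwrite("pics/w9z.png",cv2.resize(im[140:320,245:400],None,fx=4,fy=4,interpolation=cv2.INTER_CUBIC))
```

```text
t 8.3 pos [567.4  47.4  90.8] rpy [-179.9   -0.3   74.7] F [-0.9 -0.1 -0.4] w 41.0
-> xyz cm [-0.38 -0.11 -4.92] roll -1.0
```

View pics/w9z.png

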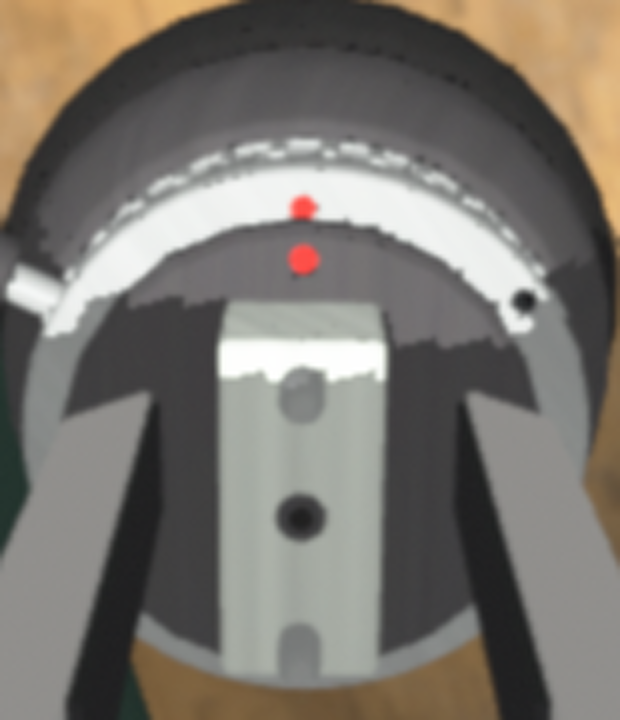

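Call:
{"fn": "send_rows", "kwargs": {
  "xyz": [
    [-0.3, -0.05, 0],
    [-0.6, -0.1, 0.2],
    [-0.6, -0.1, 0.5],
    [-0.6, -0.1, 0.6],
    [-0.6, -0.1, 0.6]
  ],
  "roll": [0, 0, 0, 0, 0]
}}

```text
time: 8.85
tool_pos: [564.6, 42.0, 84.4]
ee_rot: [-179.8, -0.3, 74.7]
ft_force: [-1.0, -0.3, 0.4]
width: 42.3
```

Call:
{"fn": "send_rows", "kwargs": {
  "xyz": [
    [0, 0, 0],
    [0, 0, 0],
    [0, 0, 0],
    [0, 0, 0],
    [0, 0, 0]
  ],
  "roll": [0, 0, 0, 0, 0],
  "gripper": 0.1,
  "grip_force": 30
}}

```text
time: 9.35
tool_pos: [564.7, 42.0, 84.4]
ee_rot: [-179.9, -0.3, 74.7]
ft_force: [-0.4, 0.5, -0.7]
width: 21.5
```

Run:
```python
from h import *
rel([565.4,43.7,140],75.7); print(read_state()["torque"])
p,im=snap('w10',[],[])
cv2.imwrite("pics/w10z.png",cv2.resize(im[140:320,245:400],None,fx=4,fy=4,interpolation=cv2.INTER_CUBIC))
```

```text
t 9.35 pos [564.7  42.   84.4] rpy [-179.9   -0.3   74.7] F [-0.4  0.5 -0.7] w 21.5
-> xyz cm [ 0.22  0.01 -5.56] roll -1.0
[-0.0767233  -0.04772381 -0.01261059]
```

View pics/w10z.png

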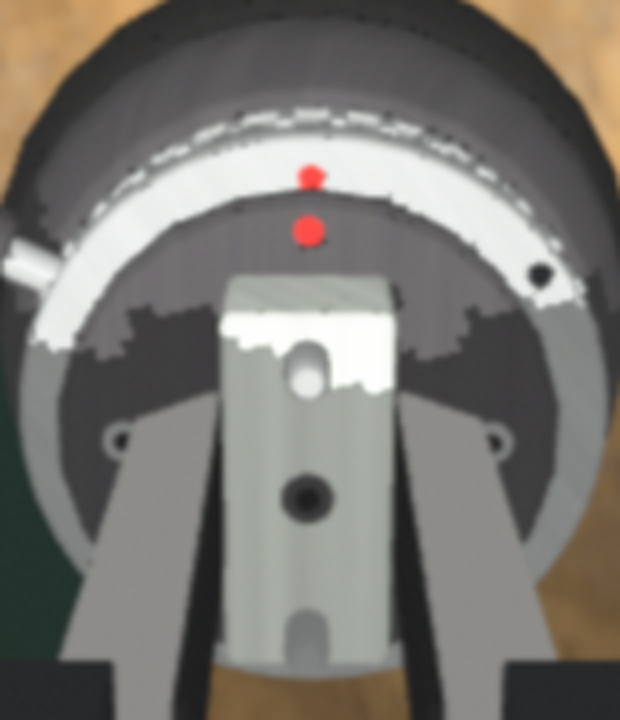

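Call:
{"fn": "send_rows", "kwargs": {
  "xyz": [
    [0, 0, 0],
    [0, 0, 0],
    [0, 0, 0],
    [0, 0, 0],
    [0, 0, 0]
  ],
  "roll": [4, 9, 14, 19, 24]
}}

```text
time: 9.9
tool_pos: [565.0, 42.5, 84.5]
ee_rot: [-179.7, -0.3, 50.5]
ft_force: [1.0, 0.8, -1.1]
width: 21.7
```

Run:
```python
from h import *
rel([564.7,42.0,84.4],19.7); print(read_state()["torque"])
```

```text
t 9.9 pos [565.   42.5  84.5] rpy [-179.7   -0.3   50.5] F [ 1.   0.8 -1.1] w 21.7
-> xyz cm [-0.06  0.01  0.01] roll 30.8
[ 0.10555656 -0.13287449  0.05879017]
```

Turning freely with little force. Continue.

Call:
{"fn": "send_rows", "kwargs": {
  "xyz": [
    [0, 0, 0],
    [0, 0, 0],
    [0, 0, 0],
    [0, 0, 0],
    [0, 0, 0]
  ],
  "roll": [5, 10, 15, 20, 24]
}}

```text
time: 10.4
tool_pos: [565.5, 43.1, 84.5]
ee_rot: [-179.6, -0.2, 26.4]
ft_force: [0.8, 1.0, -1.1]
width: 21.7
```

Run:
```python
from h import *
rel([564.7,42.0,84.4],19.7); print(read_state()["torque"])
p,im=snap('w11',[],[])
cv2.imwrite("pics/w11z.png",cv2.resize(im[140:320,245:400],None,fx=4,fy=4,interpolation=cv2.INTER_CUBIC))
```

```text
t 10.4 pos [565.5  43.1  84.5] rpy [-179.6   -0.2   26.4] F [ 0.8  1.  -1.1] w 21.7
-> xyz cm [-0.12  0.06  0.01] roll 6.7
[ 0.07250002 -0.12423407  0.0479822 ]
```

View pics/w11z.png

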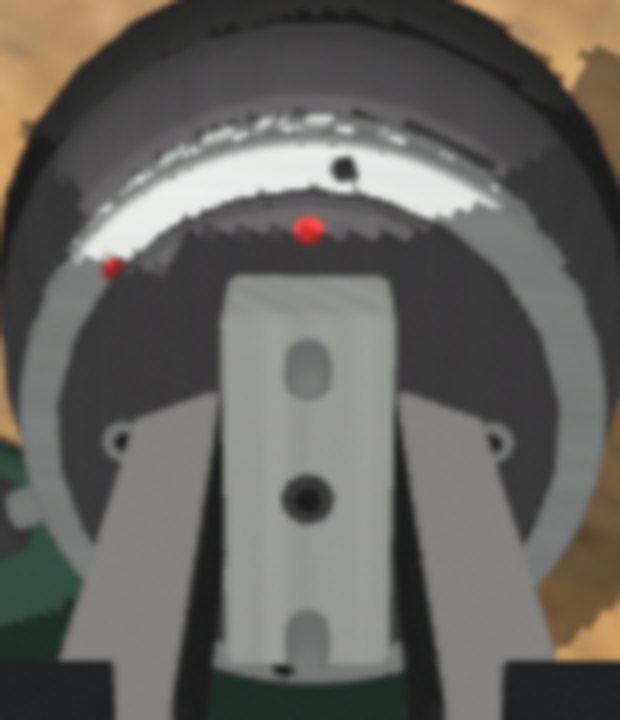

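Call:
{"fn": "send_rows", "kwargs": {
  "xyz": [
    [0, 0, 0],
    [0, 0, 0],
    [0, 0, 0],
    [0, 0, 0]
  ],
  "roll": [2, 4, 5, 5]
}}

```text
time: 10.85
tool_pos: [565.7, 42.8, 84.5]
ee_rot: [-179.7, -0.2, 21.3]
ft_force: [2.2, 0.2, -0.7]
width: 21.9
```

Run:
```python
from h import *
rel([564.7,42.0,84.4],19.7); print(read_state()["torque"])
p,im=snap('w12',[],[])
cv2.imwrite("pics/w12z.png",cv2.resize(im[140:320,245:400],None,fx=4,fy=4,interpolation=cv2.INTER_CUBIC))
```

```text
t 10.85 pos [565.7  42.8  84.5] rpy [-179.7   -0.2   21.3] F [ 2.2  0.2 -0.7] w 21.9
-> xyz cm [-0.13  0.04  0.01] roll 1.6
[-0.17818718 -0.2324092   0.05838799]
```

View pics/w12z.png

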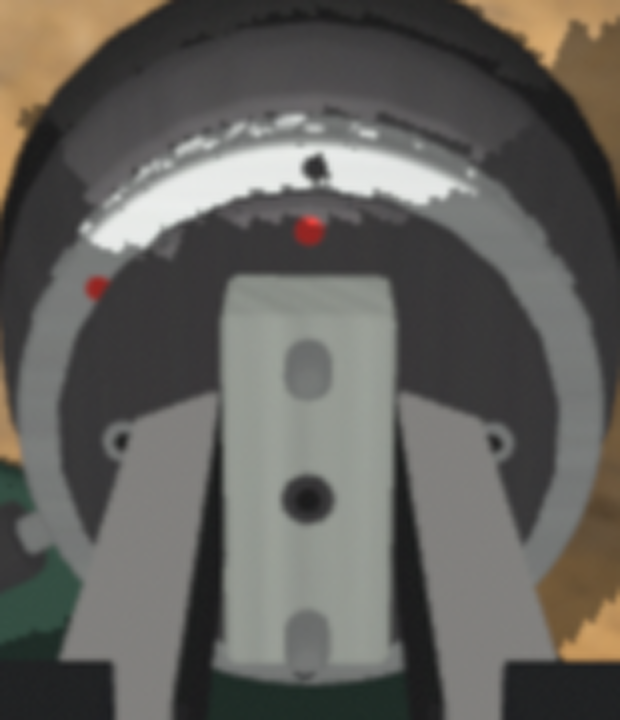

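Call:
{"fn": "send_rows", "kwargs": {
  "xyz": [
    [0, 0, 0],
    [0, 0, 0]
  ],
  "roll": [0.5, 0.8]
}}

```text
time: 11.1
tool_pos: [565.7, 42.6, 84.5]
ee_rot: [-179.7, -0.2, 20.5]
ft_force: [1.2, -0.3, -1.6]
width: 21.8
```

Run:
```python
from h import *
rel([564.7,42.0,84.4],19.7); print(read_state()["torque"],read_state()["joint_torque"])
```

```text
t 11.1 pos [565.7  42.6  84.5] rpy [-179.7   -0.2   20.5] F [ 1.2 -0.3 -1.6] w 21.8
-> xyz cm [-0.11  0.02  0.01] roll 0.8
[-0.28067993 -0.17669414  0.08552183] [-3.20031792e-01 -5.07763624e+01  8.30689430e+00 -1.13940284e+01
 -1.06883815e-01  5.19518740e-01 -1.94737647e-02]
```

Call:
{"fn": "send_rows", "kwargs": {
  "xyz": [
    [0, 0, 0],
    [0, 0, 0]
  ],
  "roll": [0.4, 0.6]
}}

```text
time: 11.3
tool_pos: [565.7, 42.5, 84.5]
ee_rot: [-179.7, -0.2, 19.9]
ft_force: [0.8, -1.5, -1.2]
width: 21.4
```

Run:
```python
from h import *
rel([564.7,42.0,84.4],19.7); print(read_state()["torque"],read_state()["joint_torque"])
p,im=snap('w13',[],[])
cv2.imwrite("pics/w13z.png",cv2.resize(im[140:320,245:400],None,fx=4,fy=4,interpolation=cv2.INTER_CUBIC))
```

```text
t 11.3 pos [565.7  42.5  84.5] rpy [-179.7   -0.2   19.9] F [ 0.8 -1.5 -1.2] w 21.4
-> xyz cm [-0.11  0.02  0.01] roll 0.2
[-0.16505352 -0.18056763  0.18904995] [ 4.89415904e-02 -5.06368268e+01  8.66229236e+00 -1.12539330e+01
 -1.78720141e-01  4.56872843e-01 -2.19283788e-01]
```

View pics/w13z.png

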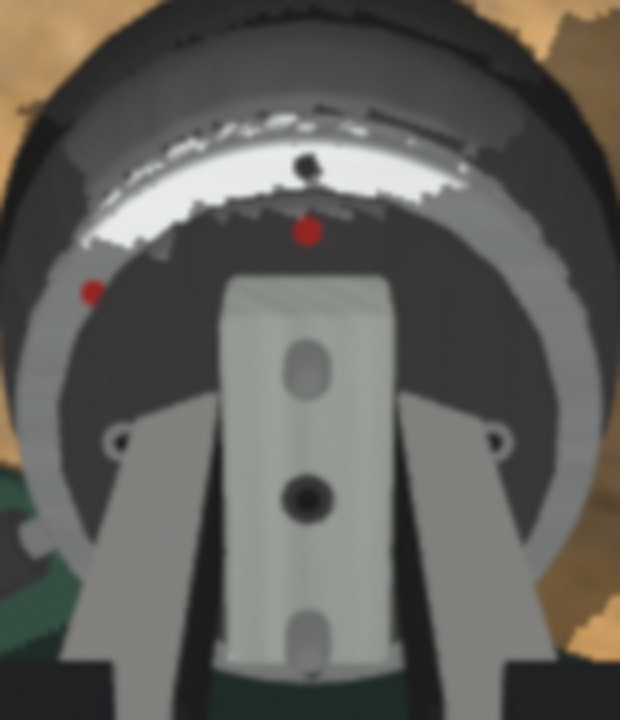

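Call:
{"fn": "send_rows", "kwargs": {
  "xyz": [
    [0, 0, 0],
    [0, 0, 0]
  ],
  "roll": [0.4, 0.4]
}}

```text
time: 11.55
tool_pos: [565.7, 42.6, 84.5]
ee_rot: [-179.7, -0.2, 19.5]
ft_force: [1.3, -0.4, -0.0]
width: 21.5
```

Run:
```python
from h import *
rel([564.7,42.0,84.4],19.7); print(read_state()["torque"],read_state()["joint_torque"])
```

```text
t 11.55 pos [565.7  42.6  84.5] rpy [-179.7   -0.2   19.5] F [ 1.3 -0.4 -0. ] w 21.5
-> xyz cm [-0.11  0.02  0.01] roll -0.2
[-0.16831956 -0.2096141   0.37105238] [  0.0724015  -50.5978775    8.74443769 -11.22416317  -0.29127871
   0.4620511   -0.37242243]
```

Call:
{"fn": "send_rows", "kwargs": {
  "xyz": [
    [0, 0, 0],
    [0, 0, 0],
    [0, 0, 0],
    [0, 0, -1],
    [0, 0, -4]
  ],
  "roll": [0, 0, 0, 0, 0],
  "gripper": 0.5
}}

```text
time: 12.05
tool_pos: [563.6, 42.5, 123.4]
ee_rot: [-179.6, 0.1, 19.5]
ft_force: [0.4, 0.2, 0.5]
width: 46.7
```

Call:
{"fn": "send_rows", "kwargs": {
  "xyz": [
    [0, 0, -4],
    [0, 0, -8],
    [0, 0, -10],
    [0, 0, -10]
  ],
  "roll": [0, 0, 0, 0]
}}

```text
time: 12.45
tool_pos: [566.0, 41.5, 227.1]
ee_rot: [-179.7, -0.2, 19.5]
ft_force: [0.8, -0.2, 0.7]
width: 47.0
```

Run:
```python
from h import *
rel([440,-270,220],-10)
p,im=snap('w14',['fixture_pin','fixture_grip'],[107,90])
cv2.imwrite("pics/w14z.png",cv2.resize(im[100:300,220:440],None,fx=3.5,fy=3,interpolation=cv2.INTER_CUBIC))
```

```text
t 12.45 pos [566.   41.5 227.1] rpy [-179.7   -0.2   19.5] F [ 0.8 -0.2  0.7] w 47.0
-> xyz cm [-22.26  25.17   0.48] roll 29.5
fixture_pin 0.61 [321.6 175.7] [585.9  47.7 107. ]
fixture_pin 0.33 [317.8 163.7] [594.7  54.3 107. ]
fixture_grip 0.95 [319.8 190.5] [568.7  43.5  90. ]
```

View pics/w14z.png

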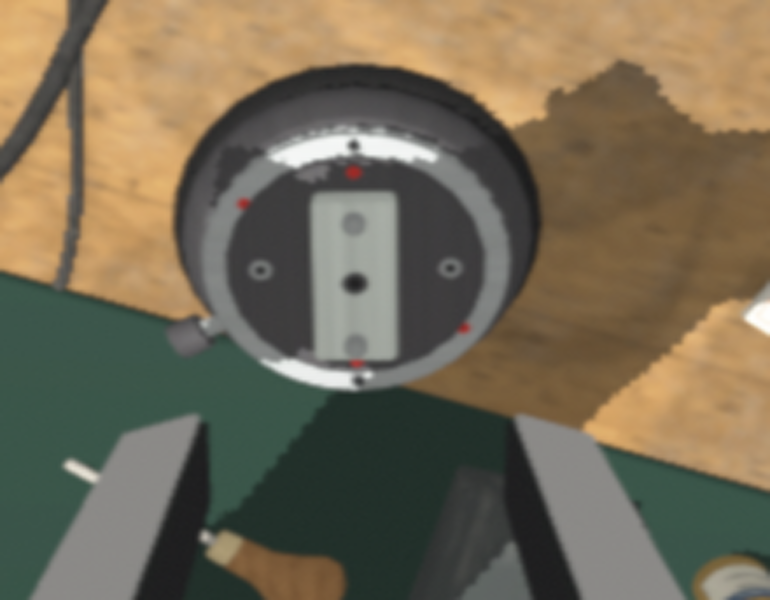

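Run:
```python
from h import *
p=camera_params("wrist")
g=lambda u,v:((u+.5)/3.5-.5+220,(v+.5)/3-.5+100)
print("hole",toplane(p,g(355,283),99))
for a,b,z in [((354,145),(359,380),75),((353,172),(358,364),81),((245,203),(464,328),75)]:
    A=toplane(p,g(*a),z);B=toplane(p,g(*b),z);print(((A+B)/2).round(1),np.degrees(np.arctan2(*(A-B)[1::-1])).round(2),np.hypot(*(A-B)[:2]).round(1))
rel([428,-297,220],50)
```

```text
hole [565.47359606  43.10847861  99.        ]
[564.6  42.6  75. ] 20.48 77.4
[564.7  42.8  81. ] 20.7 62.3
[564.5  42.6  75. ] 75.07 72.7
t 12.6 pos [563.2  42.2 222.7] rpy [-179.6    0.2   19.5] F [ 0.2  0.  -0.7] w 47.1
-> xyz cm [-24.06  27.47   0.14] roll -30.5
```

Call:
{"fn": "send_rows", "kwargs": {
  "xyz": [
    [-2, 2.3, 0],
    [-5, 5.7, 0],
    [-8, 9.1, 0],
    [-11, 12.6, 0],
    [-14, 16, 0]
  ],
  "roll": [-4, -10, -16, -22, -30]
}}

```text
time: 13.1
tool_pos: [482.7, -156.4, 220.6]
ee_rot: [-179.4, 0.0, 49.8]
ft_force: [1.1, -1.3, 0.0]
width: 46.9
```

Run:
```python
from h import *
rel([428,-297,200],50)
```

```text
t 13.1 pos [ 482.7 -156.4  220.6] rpy [-179.4    0.    49.8] F [ 1.1 -1.3  0. ] w 46.9
-> xyz cm [-14.27   4.93   2.01] roll -0.2
```

Call:
{"fn": "send_rows", "kwargs": {
  "xyz": [
    [-4, 1.4, 0.5],
    [-8, 2.8, 1],
    [-12, 4.1, 1.5],
    [-14, 4.9, 2],
    [-14, 4.9, 2]
  ],
  "roll": [0, 0, 0, 0, 0],
  "gripper": 0.6
}}

```text
time: 13.6
tool_pos: [426.4, -297.7, 198.6]
ee_rot: [-179.2, 0.2, 49.4]
ft_force: [0.6, 0.3, -0.2]
width: 56.6
```

Run:
```python
from h import *
rel([428,-297,200],50)
p,im=snap('w15',['nameplate_mid'],[10])
```

```text
t 13.6 pos [ 426.4 -297.7  198.6] rpy [-179.2    0.2   49.4] F [ 0.6  0.3 -0.2] w 56.6
-> xyz cm [ 0.16  0.07 -0.15] roll -0.6
nameplate_mid 0.67 [321.6 179.7] [ 425.8 -297.4   10. ]
```

View pics/w15.png

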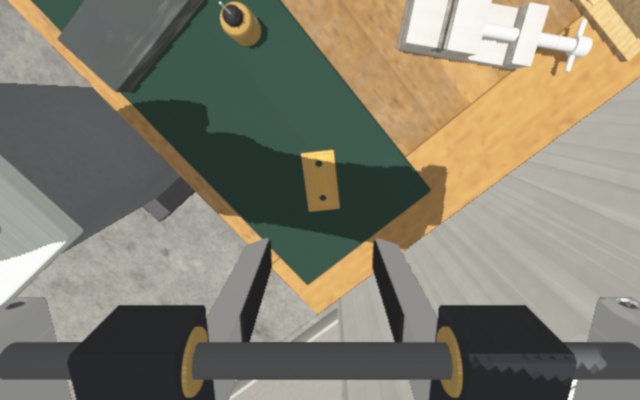

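Run:
```python
import cv2
im=cv2.imread("pics/w15.png")
cv2.imwrite("pics/w15z.png",cv2.resize(im[140:220,290:355],None,fx=7,fy=7,interpolation=cv2.INTER_CUBIC))
```

```text
(no output)
```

View pics/w15z.png

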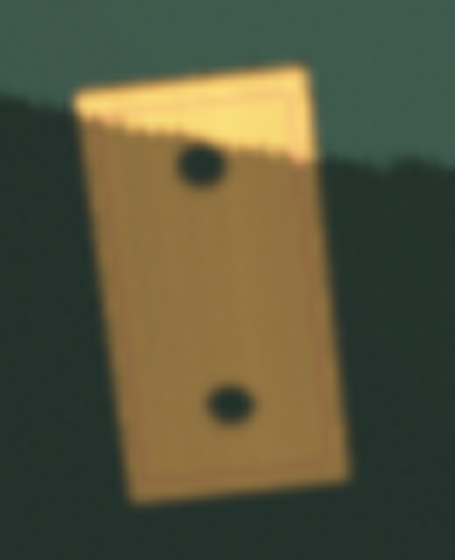

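Run:
```python
from h import *
p=camera_params("wrist")
g=lambda u,v:((u+.5)/7-.5+290,(v+.5)/7-.5+140)
A=toplane(p,g(201,165),13);B=toplane(p,g(231,405),13);m=(A+B)/2
a=np.degrees(np.arctan2(*(A-B)[1::-1]));print(m,a,np.hypot(*(A-B)[:2]))
s=read_state();print(s["tool_pos"],s["ee_rot"])
C=-np.array(p["R"]).T@np.array(p["t"])
# nominal tcp from camera
Rt=Rn.from_euler('xyz',s["ee_rot"],degrees=True);print("tcp from cam",C-Rt.apply([80.9,-.3,-178.2]))
rel([m[0],m[1],60],a)
```

```text
[ 427.47034381 -292.72083034   13.        ] 56.63958086730402 37.63382605583832
[ 428.9508222  -293.95769242  198.98827958] [-1.79210498e+02  3.38511832e-02  4.97320863e+01]
tcp from cam [ 431.973493   -293.51277808  198.94742473]
t 13.7 pos [ 429. -294.  199.] rpy [-179.2    0.    49.7] F [ 0.5  0.8 -0.5] w 56.4
-> xyz cm [ 1.00e-02 -0.00e+00  1.39e+01] roll -6.9
```

Call:
{"fn": "send_rows", "kwargs": {
  "xyz": [
    [0, 0, 4],
    [0, 0, 8],
    [0, 0, 12],
    [0, 0, 14],
    [0, 0, 14]
  ],
  "roll": [-4, -6.9, -6.9, -6.9, -6.9]
}}

```text
time: 14.2
tool_pos: [426.3, -289.2, 56.2]
ee_rot: [-178.8, -0.1, 56.8]
ft_force: [-0.2, 0.6, 0.6]
width: 56.7
```

Run:
```python
from h import *
rel([427.5,-292.7,10],56.6)
p,im=snap('w16',['nameplate_mid'],[10])
cv2.imwrite("pics/w16z.png",cv2.resize(im[150:320,220:420],None,fx=4,fy=3.5,interpolation=cv2.INTER_CUBIC))
```

```text
t 14.2 pos [ 426.3 -289.2   56.2] rpy [-1.788e+02 -1.000e-01  5.680e+01] F [-0.2  0.6  0.6] w 56.7
-> xyz cm [-0.24  0.39  4.61] roll 0.2
nameplate_mid 0.93 [323.3 237.8] [ 423.4 -297.5   10. ]
```

View pics/w16z.png

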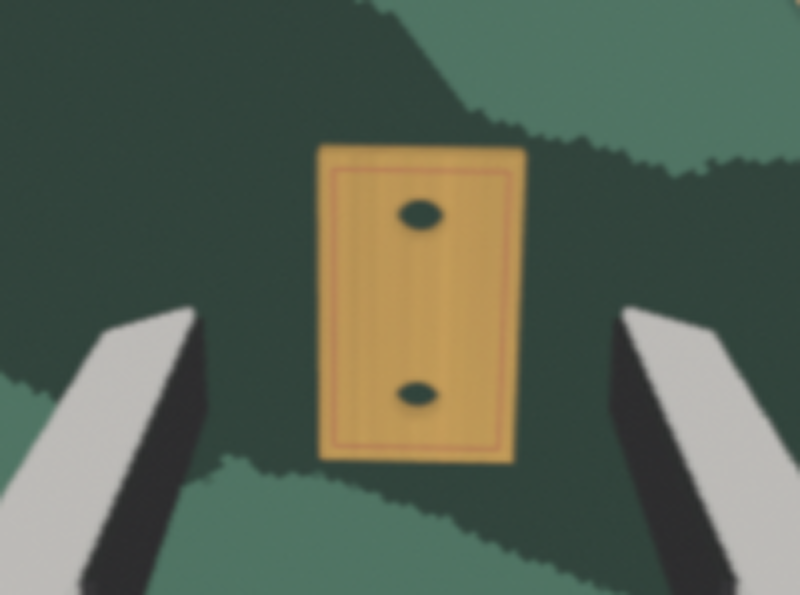

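```bash
cat >> h.py <<'E'
def nomcam():
    p=dict(camera_params("wrist")); z=np.array([-.283,0,.959]); z/=np.linalg.norm(z); x=np.array([0,1.,0]); R=np.array([x,np.cross(z,x),z]); C=np.array([80.7,-.2,-178.2])
    p["R"]=R;p["t"]=-R@C; return p
E
python3 - <<'E'
from h import *
q=nomcam(); print(q["R"].round(3))
p=camera_params("wrist");s=read_state();print((np.array(p["R"])@Rn.from_euler('xyz',s["ee_rot"],degrees=True).as_matrix()).round(3))
g=lambda u,v:((u+.5)/4-.5+220,(v+.5)/3.5-.5+150)
C=-np.array(p["R"]).T@np.array(p["t"]);print("cam z",C[2], s["tool_pos"])
# plate top at tool z depth: cam height above plate top
for d in (44,):
  A=toplane(q,g(420,215),d);B=toplane(q,g(418,394),d);print(A,B,(A+B)/2,np.hypot(*(A-B)[:2]))
print("tips",toplane(q,g(195,308),0),toplane(q,g(622,308),0))
E
```

```text
[[ 0.     1.     0.   ]
 [-0.959  0.    -0.283]
 [-0.283  0.     0.959]]
[[-0.     1.    -0.   ]
 [-0.959 -0.    -0.283]
 [-0.283  0.     0.959]]
cam z 237.37271031375747 [ 428.05067679 -291.61669083   59.07903285]
[ 9.11869705  1.79661294 44.        ] [-28.31362659   1.53881779  44.        ] [-9.59746477  1.66771537 44.        ] 37.43321134518679
tips [  8.02916282 -29.3276293    0.        ] [ 8.02916282 29.05908801  0.        ]
```

Call:
{"fn": "send_rows", "kwargs": {
  "xyz": [
    [-0.5, 0.15, 1],
    [-0.9, 0.15, 2.5],
    [-0.9, 0.15, 3.8],
    [-0.9, 0.15, 4],
    [-0.9, 0.15, 4]
  ],
  "roll": [0, 0, 0, 0, 0]
}}

```text
time: 14.8
tool_pos: [423.9, -299.4, 18.9]
ee_rot: [-179.2, -0.1, 56.7]
ft_force: [0.1, 0.2, -0.7]
width: 56.5
```

Run:
```python
from h import *
rel([427.5,-292.7,9],56.6)
p,im=snap('w17',[],[])
C=-np.array(p["R"]).T@np.array(p["t"]);print("cam z",C[2])
cv2.imwrite("pics/w17z.png",cv2.resize(im[150:320,220:420],None,fx=4,fy=3.5,interpolation=cv2.INTER_CUBIC))
```

```text
t 14.8 pos [ 423.9 -299.4   18.9] rpy [-1.792e+02 -1.000e-01  5.670e+01] F [ 0.1  0.2 -0.7] w 56.5
-> xyz cm [ 0.76 -0.06  1.  ] roll 0.1
cam z 197.26099142124488
```

View pics/w17z.png

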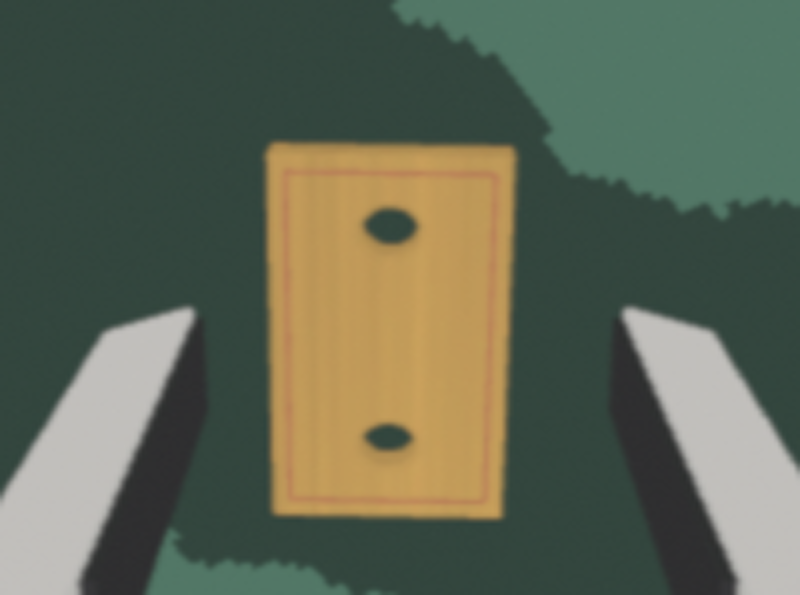

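Run:
```python
from h import *
q=nomcam()
g=lambda u,v:((u+.5)/4-.5+220,(v+.5)/3.5-.5+150)
for d in (3,6,9):
  A=toplane(q,g(391,226),d);B=toplane(q,g(388,437),d);print(A,B,(A+B)/2,np.hypot(*(A-B)[:2]))
```

```text
[20.52756715 -2.51914609  3.        ] [-15.94892676  -3.07553318   3.        ] [ 2.28932019 -2.79733963  3.        ] 36.48073702961009
[19.53133482 -2.55754254  6.        ] [-17.54907455  -3.12314134   6.        ] [ 0.99113013 -2.84034194  6.        ] 37.08472274202085
[18.53510248 -2.595939    9.        ] [-19.14922235  -3.17074951   9.        ] [-0.30705993 -2.88334426  9.        ] 37.68870845443163
```

Call:
{"fn": "send_rows", "kwargs": {
  "xyz": [
    [0, -0.28, 0.3],
    [0, -0.28, 0.7],
    [0, -0.28, 0.95],
    [0, -0.28, 0.95]
  ],
  "roll": [0, 0, 0, 0]
}}

```text
time: 15.25
tool_pos: [421.6, -297.8, 9.5]
ee_rot: [-179.2, -0.1, 56.7]
ft_force: [0.1, 0.8, -0.3]
width: 56.4
```

Run:
```python
from h import *
rel([427.5,-292.7,9],56.6)
p,im=snap('w18',[],[])
C=-np.array(p["R"]).T@np.array(p["t"]);print("cam z",C[2])
cv2.imwrite("pics/w18z.png",cv2.resize(im[150:320,220:420],None,fx=4,fy=3.5,interpolation=cv2.INTER_CUBIC))
```

```text
t 15.25 pos [ 421.6 -297.8    9.5] rpy [-1.792e+02 -1.000e-01  5.670e+01] F [ 0.1  0.8 -0.3] w 56.4
-> xyz cm [0.75 0.21 0.05] roll 0.1
cam z 187.84545886783377
```

View pics/w18z.png

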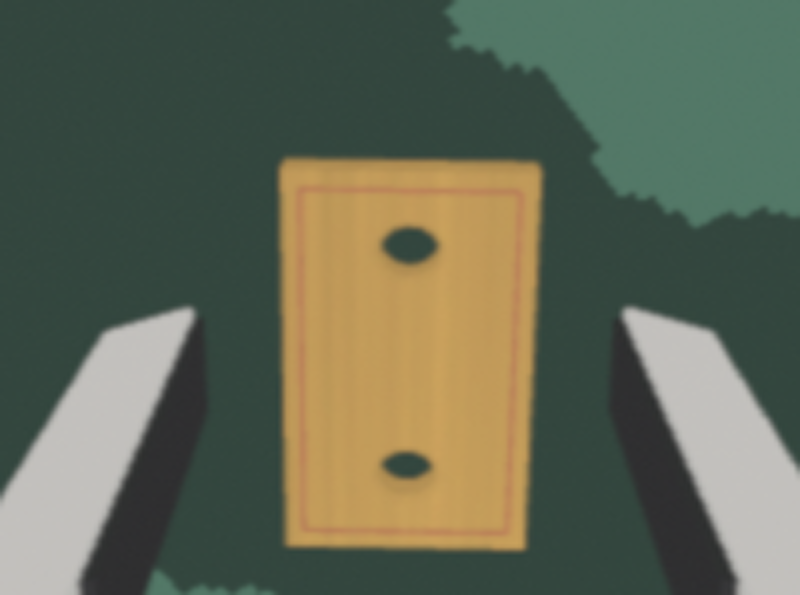

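Call:
{"fn": "send_rows", "kwargs": {
  "xyz": [
    [0, 0, 0],
    [0, 0, 0],
    [0, 0, 0],
    [0, 0, 0],
    [0, 0, 0]
  ],
  "roll": [0, 0, 0, 0, 0],
  "gripper": 0.2,
  "grip_force": 20
}}

```text
time: 15.8
tool_pos: [421.7, -298.0, 9.7]
ee_rot: [-179.2, -0.1, 56.7]
ft_force: [-0.1, -0.6, 0.6]
width: 33.4
```

Run:
```python
from h import *
rel([427.5,-292.7,9],56.6)
p,im=snap('w19',[],[])
cv2.imwrite("pics/w19z.png",cv2.resize(im[150:320,220:420],None,fx=4,fy=3.5,interpolation=cv2.INTER_CUBIC))
q=nomcam()
g=lambda u,v:((u+.5)/4-.5+220,(v+.5)/3.5-.5+150)
for d in (-5,-3,0):
  A=toplane(q,g(410,245),d);B=toplane(q,g(406,465),d);print(A,B,(A+B)/2,np.hypot(*(A-B)[:2]))
```

```text
t 15.8 pos [ 421.7 -298.     9.7] rpy [-1.792e+02 -1.000e-01  5.670e+01] F [-0.1 -0.6  0.6] w 33.4
-> xyz cm [0.76 0.2  0.07] roll 0.1
[20.19190338  0.05918295 -5.        ] [-16.59423216  -0.47924765  -5.        ] [ 1.79883561 -0.21003235 -5.        ] 36.79007577241026
[19.49319557  0.06217582 -3.        ] [-17.71772214  -0.48247222  -3.        ] [ 0.88773671 -0.2101482  -3.        ] 37.214903437218695
[18.44513385  0.06666514  0.        ] [-19.40295711  -0.48730907   0.        ] [-0.47891163 -0.21032197  0.        ] 37.85214493443134
```

View pics/w19z.png

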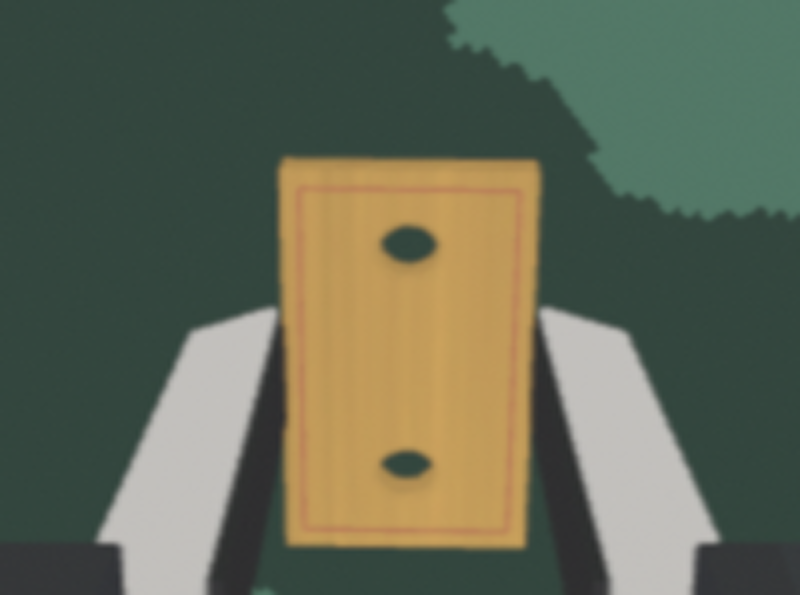

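Call:
{"fn": "send_rows", "kwargs": {
  "xyz": [
    [0, 0, -1],
    [0, 0, -4],
    [0, 0, -8],
    [0, 0, -12],
    [0, 0, -14]
  ],
  "roll": [0, 0, 0, 0, 0]
}}

```text
time: 16.35
tool_pos: [424.1, -300.3, 153.3]
ee_rot: [-179.4, -0.1, 56.7]
ft_force: [1.4, 0.0, -1.3]
width: 33.9
```

Run:
```python
from h import *
p,im=snap('w20',[],[])
cv2.imwrite("pics/w20z.png",cv2.resize(im[150:320,220:420],None,fx=4,fy=3.5,interpolation=cv2.INTER_CUBIC))
rel([565.0,42.5,150],20.5)
```

```text
t 16.4 pos [ 425.2 -301.1  155.1] rpy [-1.796e+02 -1.000e-01  5.670e+01] F [ 0.8 -0.6  1.3] w 33.9
-> xyz cm [36.39 -7.17  0.63] roll 36.2
```

View pics/w20z.png

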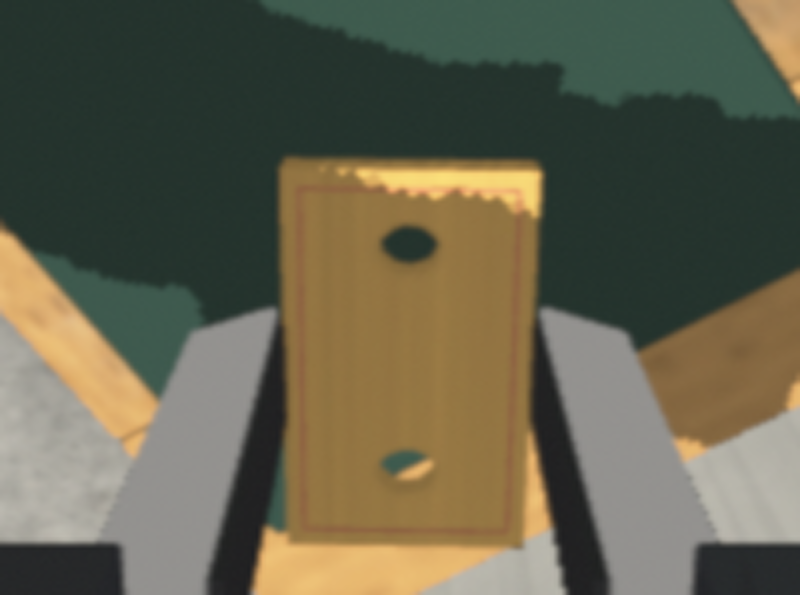

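Call:
{"fn": "send_rows", "kwargs": {
  "xyz": [
    [3, -0.6, 0],
    [7.5, -1.5, 0],
    [12, -2.4, 0],
    [16.5, -3.3, 0],
    [21, -4.2, 0]
  ],
  "roll": [5, 12, 20, 28, 36]
}}

```text
time: 16.9
tool_pos: [505.4, -100.6, 155.7]
ee_rot: [-179.6, 0.1, 20.4]
ft_force: [0.3, 0.0, -1.7]
width: 33.4
```

Run:
```python
from h import *
rel([565.0,42.5,145],20.5)
```

```text
t 16.9 pos [ 505.4 -100.6  155.7] rpy [-1.796e+02  1.000e-01  2.040e+01] F [ 0.3  0.  -1.7] w 33.4
-> xyz cm [ 10.57 -11.33   1.12] roll -0.1
```

Call:
{"fn": "send_rows", "kwargs": {
  "xyz": [
    [3, -3.2, 0],
    [6, -6.5, 0],
    [9, -9.7, 0],
    [10.6, -11.3, 0.5],
    [10.6, -11.3, 0.8]
  ],
  "roll": [0, 0, 0, 0, 0]
}}

```text
time: 17.4
tool_pos: [565.8, 47.4, 146.9]
ee_rot: [-179.5, 0.2, 20.8]
ft_force: [-0.4, -0.3, -1.2]
width: 33.4
```

Run:
```python
from h import *
rel([565.0,42.5,145],20.5)
p,im=snap('w21',[],[])
cv2.imwrite("pics/w21z.png",cv2.resize(im[140:320,245:400],None,fx=4,fy=4,interpolation=cv2.INTER_CUBIC))
```

```text
t 17.4 pos [565.8  47.4 146.9] rpy [-179.5    0.2   20.8] F [-0.4 -0.3 -1.2] w 33.4
-> xyz cm [-0.25  0.43  0.19] roll 0.3
```

View pics/w21z.png

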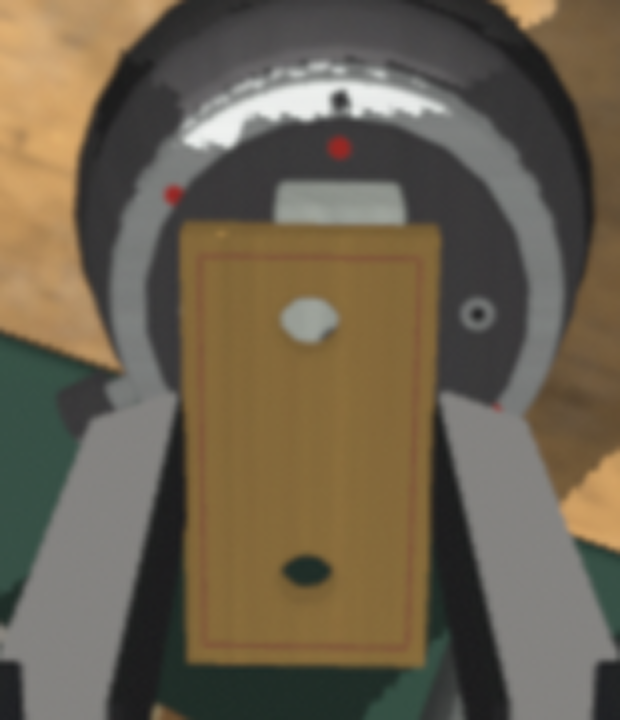

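```bash
cat > m2.py <<'E'
from h import *
import sys
h1,h2,br,bk,fr=[eval(a) for a in sys.argv[1:6]]
drop=178.9
p=camera_params("wrist"); s=read_state()
g=lambda u,v:((u+.5)/4-.5+245,(v+.5)/4-.5+140)
zt=(-np.array(p["R"]).T@np.array(p["t"]))[2]-drop
A=toplane(p,g(*h1),zt);B=toplane(p,g(*h2),zt);m=(A+B)/2; a=np.degrees(np.arctan2(*(A-B)[1::-1]))
print("plate",m.round(2),"ang",a.round(2),"sp",np.hypot(*(A-B)[:2]).round(2))
b=blockpose(p,g(*br),g(*bk)); print("block",b)
f=toplane(p,g(*fr),81)[:2]; print("fix red",f,"axis from it",f-31.1*np.array([np.cos(np.radians(b[1])),np.sin(np.radians(b[1]))]))
d=b[0]-m[:2]; y=np.radians(a); print("along x, tool-y mm",d@[np.cos(y),np.sin(y)],d@[np.sin(y),-np.cos(y)],"roll",a-b[1])
E
python3 m2.py "(309,319)" "(307,571)" "(173,194)" "(340,100)" "(339.5,148)"
```

```text
plate [567.47  43.81 145.72] ang 20.16 sp 38.22
block (array([566.28714957,  38.23212099]), np.float64(19.986437874175806), np.float64(35.26675190187618), np.float64(35.13770630947445))
fix red [595.91256907  49.00108463] axis from it [566.6856116  38.371176 ]
along x, tool-y mm -3.0361154116814006 4.826828329847668 roll 0.17571439829621482
```

Call:
{"fn": "send_rows", "kwargs": {
  "xyz": [
    [-0.15, 0.25, 0.5],
    [-0.3, 0.45, 1.2],
    [-0.3, 0.45, 1.8],
    [-0.3, 0.45, 1.8]
  ],
  "roll": [0.2, 0.2, 0.2, 0.2]
}}

```text
time: 17.85
tool_pos: [562.3, 37.9, 127.9]
ee_rot: [-179.5, 0.4, 20.3]
ft_force: [-0.4, 0.1, -0.4]
width: 33.5
```

Run:
```python
from h import *
rel([565.0,42.5,145],20.5)
p,im=snap('w22',[],[])
cv2.imwrite("pics/w22z.png",cv2.resize(im[140:320,245:400],None,fx=4,fy=4,interpolation=cv2.INTER_CUBIC))
```

```text
t 17.85 pos [562.3  37.9 127.9] rpy [-179.5    0.4   20.3] F [-0.4  0.1 -0.4] w 33.5
-> xyz cm [ 0.4  -0.35 -1.71] roll -0.2
```

View pics/w22z.png

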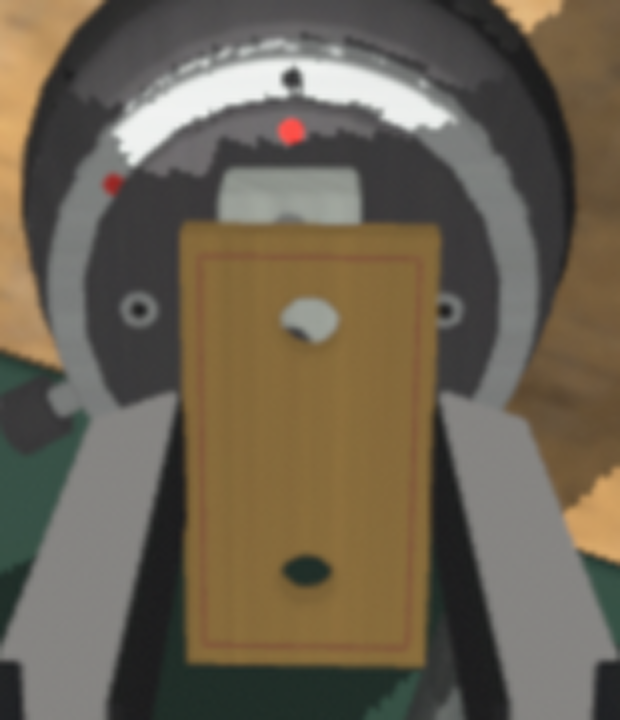

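```bash
python3 m2.py "(309,319)" "(307,571)" "(113,184)" "(292,78)" "(291,131)"
```

```text
plate [565.58  37.81 127.19] ang 19.87 sp 38.25
block (array([568.28304721,  41.93432591]), np.float64(20.698595843530597), np.float64(35.51362144517992), np.float64(35.13770630947445))
fix red [597.65469634  53.00180951] axis from it [568.56211758  42.00945484]
along x, tool-y mm 3.945938761751514 -2.955687721570885 roll -0.8284089502245351
```

Call:
{"fn": "send_rows", "kwargs": {
  "xyz": [
    [0, 0, 0],
    [0, 0, 0]
  ],
  "roll": [0, 0]
}}

```text
time: 18.1
tool_pos: [563.0, 37.9, 128.6]
ee_rot: [-179.6, 0.3, 20.3]
ft_force: [0.2, -0.7, -1.0]
width: 33.4
```

Run:
```python
from h import *
rel([565.0,42.5,145],20.5)
p,im=snap('w23',[],[])
cv2.imwrite("pics/w23z.png",cv2.resize(im[140:320,245:400],None,fx=4,fy=4,interpolation=cv2.INTER_CUBIC))
rel([565.0,42.5,145],20.5)
```

```text
t 18.1 pos [563.   37.9 128.6] rpy [-179.6    0.3   20.3] F [ 0.2 -0.7 -1. ] w 33.4
-> xyz cm [ 0.34 -0.37 -1.64] roll -0.2
t 18.15 pos [563.   38.1 128.6] rpy [-179.6    0.3   20.3] F [ 0.6 -0.2 -1. ] w 33.5
-> xyz cm [ 0.34 -0.36 -1.64] roll -0.2
```

View pics/w23z.png

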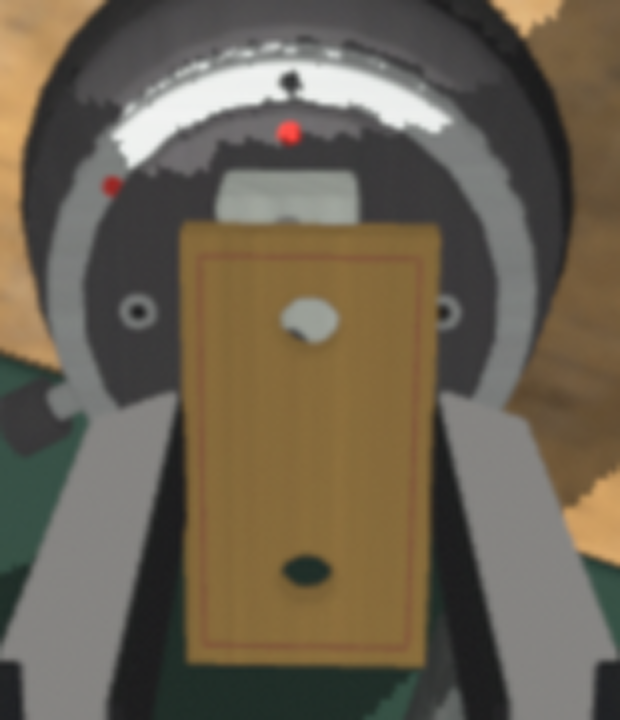

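```bash
python3 m2.py "(309,319)" "(307,571)" "(112,186)" "(290,81)" "(289,132)"
```

```text
plate [565.77  37.68 127.46] ang 19.86 sp 38.24
block (array([567.8981689 ,  41.93184449]), np.float64(20.598238321602764), np.float64(35.34201138403965), np.float64(35.13770630947445))
fix red [597.53260026  53.09783575] axis from it [568.42081227  42.15645559]
along x, tool-y mm 3.447139135635917 -3.272785941286663 roll -0.7383784935508579
```

Call:
{"fn": "send_rows", "kwargs": {
  "xyz": [
    [0.2, -0.2, 0.2],
    [0.35, -0.33, 0.5],
    [0.35, -0.33, 0.6],
    [0.35, -0.33, 0.6],
    [0.35, -0.33, 0.6]
  ],
  "roll": [-0.7, -0.7, -0.7, -0.7, -0.7]
}}

```text
time: 18.65
tool_pos: [565.0, 42.4, 122.5]
ee_rot: [-179.6, 0.3, 21.0]
ft_force: [-0.8, 0.4, -0.5]
width: 33.4
```

Run:
```python
from h import *
rel([565.0,42.5,145],20.5)
p,im=snap('w24',[],[])
cv2.imwrite("pics/w24z.png",cv2.resize(im[140:320,245:400],None,fx=4,fy=4,interpolation=cv2.INTER_CUBIC))
rel([565.0,42.5,145],20.5)
```

```text
t 18.65 pos [565.   42.4 122.5] rpy [-179.6    0.3   21. ] F [-0.8  0.4 -0.5] w 33.4
-> xyz cm [-0.01 -0.03 -2.25] roll 0.5
t 18.7 pos [565.1  42.3 122.6] rpy [-179.6    0.3   21. ] F [-0.5 -1.1 -0.8] w 33.5
-> xyz cm [-0.01 -0.04 -2.24] roll 0.5
```

View pics/w24z.png

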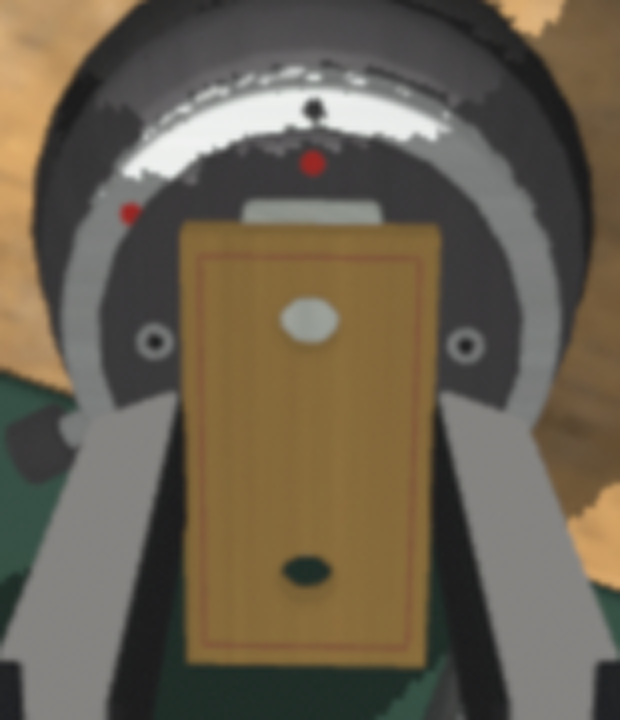

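```bash
python3 m2.py "(309,319)" "(307,571)" "(131,213)" "(314,109)" "(313,163)"
python3 - <<'E'
from h import *
# direct check: flange rings midpoint, bar front edge
p=camera_params("wrist");g=lambda u,v:((u+.5)/4-.5+245,(v+.5)/4-.5+140)
A=toplane(p,g(155,342),81);B=toplane(p,g(465,346),81);print("rings",A.round(2),B.round(2),((A+B)/2).round(2),np.hypot(*(A-B)[:2]))
a=toplane(p,g(240,222),99);b=toplane(p,g(382,222),99);print("bar sides near front",a,b,((a+b)/2))
E
```

```text
plate [567.86  41.94 121.48] ang 20.55 sp 38.23
block (array([567.91957381,  41.59521616]), np.float64(20.58887916023417), np.float64(35.23286664618011), np.float64(35.13770630947445))
fix red [597.2966942   52.67362796] axis from it [568.18311934  41.7370033 ]
along x, tool-y mm -0.06119392955281685 0.34230825172254914 roll -0.035094251867896276
rings [559.23  66.3   81.  ] [577.21  17.79  81.  ] [568.22  42.04  81.  ] 51.73839071091434
bar sides near front [588.89176312  61.04161545  99.        ] [596.51500941  41.27239593  99.        ] [592.70338626  51.15700569  99.        ]
```

Call:
{"fn": "send_rows", "kwargs": {
  "xyz": [
    [-0.02, 0.02, 0.2],
    [-0.02, 0.02, 0.5],
    [-0.02, 0.02, 0.7],
    [-0.02, 0.02, 0.7],
    [-0.02, 0.02, 0.7]
  ],
  "roll": [0, 0, 0, 0, 0]
}}

```text
time: 19.2
tool_pos: [564.9, 42.0, 115.5]
ee_rot: [-179.6, 0.3, 21.0]
ft_force: [0.2, 0.2, -0.3]
width: 33.5
```

Run:
```python
from h import *
p,im=snap('w25',[],[])
cv2.imwrite("pics/w25z.png",cv2.resize(im[140:320,245:400],None,fx=4,fy=4,interpolation=cv2.INTER_CUBIC))
rel([565.0,42.5,145],20.5)
```

```text
t 19.25 pos [565.   42.  115.6] rpy [-179.6    0.3   21. ] F [-0.1  0.8 -1. ] w 33.2
-> xyz cm [ 0.   -0.06 -2.94] roll 0.5
```

View pics/w25z.png

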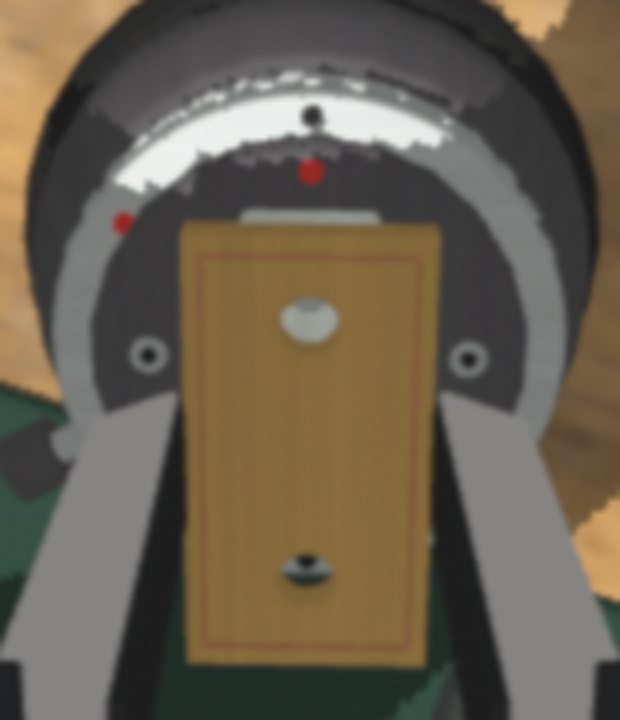

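```bash
python3 m2.py "(309,319)" "(307,571)" "(124,223)" "(312,116)" "(311,172)"
python3 - <<'E'
from h import *
p=camera_params("wrist");g=lambda u,v:((u+.5)/4-.5+245,(v+.5)/4-.5+140)
A=toplane(p,g(149,355),81);B=toplane(p,g(468,358.5),81);print("rings",((A+B)/2).round(2))
# predicted look of pins, if aligned
b=np.array([567.9,41.8]);a=np.radians(20.55);e=np.array([np.cos(a),np.sin(a)])
for s in (19,-19):
  for z in (107,99):
    u=proj(p,[*(b+s*e),z]);print(s,z,((u[0]-245)*4).round(0),((u[1]-140)*4).round(0))
u=proj(p,[*b,99]);print("hole",((u-[245,140])*4).round(0))
im=cv2.imread("pics/w25.png");cv2.imwrite("pics/w25y.png",cv2.resize(im[205:295,305:340],None,fx=8,fy=8,interpolation=cv2.INTER_CUBIC))
E
```

```text
plate [567.72  41.67 114.47] ang 20.55 sp 38.23
block (array([567.92766429,  41.62364481]), np.float64(20.654006728322486), np.float64(35.17882196376163), np.float64(35.13770630947445))
fix red [597.24048593  52.74004635] axis from it [568.13936143  41.77033563]
along x, tool-y mm 0.17803662636306175 0.11782638697033247 roll -0.10300559407071219
rings [568.4   42.12  81.  ]
19 107 307.0 299.0
19 99 308.0 281.0
-19 107 306.0 542.0
-19 99 306.0 517.0
hole [307. 402.]
```

View pics/w25y.png

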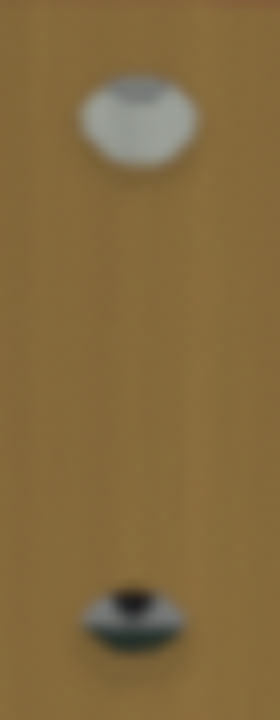

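Call:
{"fn": "send_rows", "kwargs": {
  "xyz": [
    [0.02, 0, 0.15],
    [0.02, 0, 0.3],
    [0.02, 0, 0.45],
    [0.02, 0, 0.5],
    [0.02, 0, 0.5]
  ],
  "roll": [0, 0, 0, 0, 0]
}}

```text
time: 19.75
tool_pos: [565.0, 42.1, 110.5]
ee_rot: [-179.6, 0.3, 21.0]
ft_force: [0.3, 0.3, -0.8]
width: 33.2
```

Run:
```python
from h import *
p,im=snap('w26',[],[])
cv2.imwrite("pics/w26z.png",cv2.resize(im[200:320,285:360],None,fx=7,fy=5,interpolation=cv2.INTER_CUBIC))
rel([565.0,42.5,145],20.5)
```

```text
t 19.8 pos [565.1  42.1 110.6] rpy [-179.6    0.3   21. ] F [ 0.1 -0.3 -1. ] w 33.7
-> xyz cm [-0.01 -0.06 -3.44] roll 0.5
```

View pics/w26z.png

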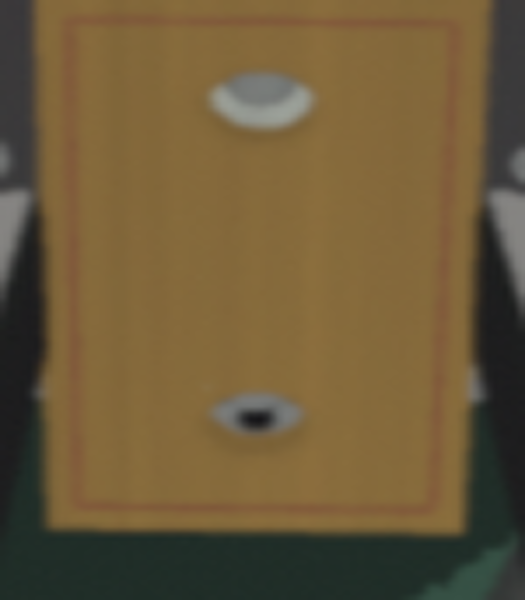

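Call:
{"fn": "send_rows", "kwargs": {
  "xyz": [
    [0, 0, 0.1],
    [0, 0, 0.2],
    [0, 0, 0.3],
    [0, 0, 0.3],
    [0, 0, 0.3]
  ],
  "roll": [0, 0, 0, 0, 0]
}}

```text
time: 20.3
tool_pos: [565.0, 42.1, 107.5]
ee_rot: [-179.6, 0.3, 21.0]
ft_force: [-0.1, 0.5, -1.4]
width: 33.6
```

Run:
```python
from h import *
p,im=snap('w27',[],[])
cv2.imwrite("pics/w27z.png",cv2.resize(im[200:320,285:360],None,fx=7,fy=5,interpolation=cv2.INTER_CUBIC))
rel([565.0,42.5,145],20.5)
```

```text
t 20.35 pos [565.1  42.1 107.5] rpy [-179.6    0.3   21. ] F [ 1.7  0.3 -0.1] w 33.2
-> xyz cm [-0.01 -0.07 -3.75] roll 0.5
```

View pics/w27z.png

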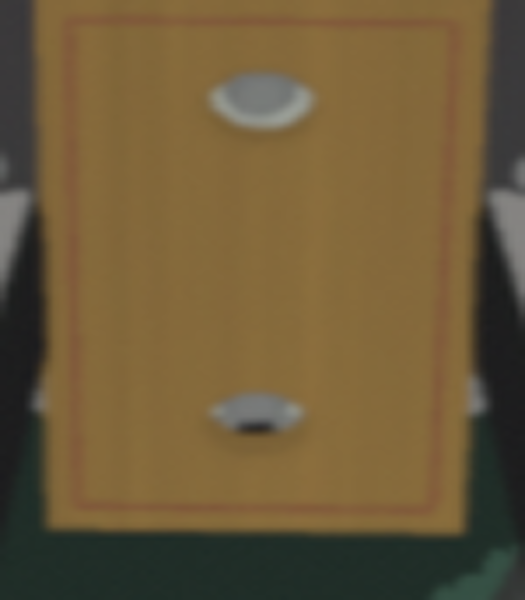

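Call:
{"fn": "send_rows", "kwargs": {
  "xyz": [
    [0, 0, 0.1],
    [0, 0, 0.2],
    [0, 0, 0.3],
    [0, 0, 0.3],
    [0, 0, 0.3]
  ],
  "roll": [0, 0, 0, 0, 0]
}}

```text
time: 20.85
tool_pos: [565.0, 42.1, 104.5]
ee_rot: [-179.6, 0.3, 21.0]
ft_force: [0.6, -0.3, -0.7]
width: 33.2
```

Run:
```python
from h import *
p,im=snap('w28',[],[])
cv2.imwrite("pics/w28z.png",cv2.resize(im[200:320,285:360],None,fx=7,fy=5,interpolation=cv2.INTER_CUBIC))
rel([565.0,42.5,145],20.5)
```

```text
t 20.9 pos [565.1  42.1 104.6] rpy [-179.6    0.3   21. ] F [ 0.4 -0.5 -0.8] w 33.3
-> xyz cm [-0.01 -0.07 -4.04] roll 0.5
```

View pics/w28z.png

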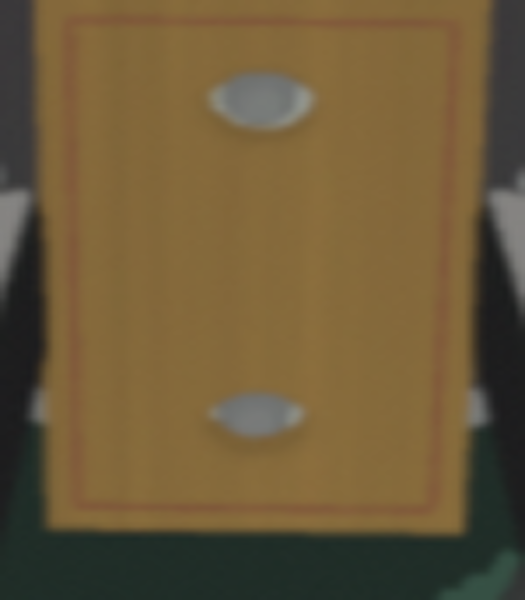

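Pins are centred in both holes and entering, with no contact force. Continue down.

Call:
{"fn": "send_rows", "kwargs": {
  "xyz": [
    [0, 0, 0.1],
    [0, 0, 0.2],
    [0, 0, 0.25],
    [0, 0, 0.25]
  ],
  "roll": [0, 0, 0, 0]
}}

```text
time: 21.3
tool_pos: [565.0, 42.1, 102.0]
ee_rot: [-179.6, 0.3, 21.0]
ft_force: [-0.4, -0.1, -0.3]
width: 33.6
```

Run:
```python
from h import *
p,im=snap('w29',[],[])
cv2.imwrite("pics/w29z.png",cv2.resize(im[200:320,285:360],None,fx=7,fy=5,interpolation=cv2.INTER_CUBIC))
rel([565.0,42.5,145],20.5)
```

```text
t 21.35 pos [565.   42.1 102. ] rpy [-179.6    0.3   21. ] F [-0.2  0.5 -0.2] w 33.6
-> xyz cm [-0.01 -0.07 -4.3 ] roll 0.5
```

View pics/w29z.png

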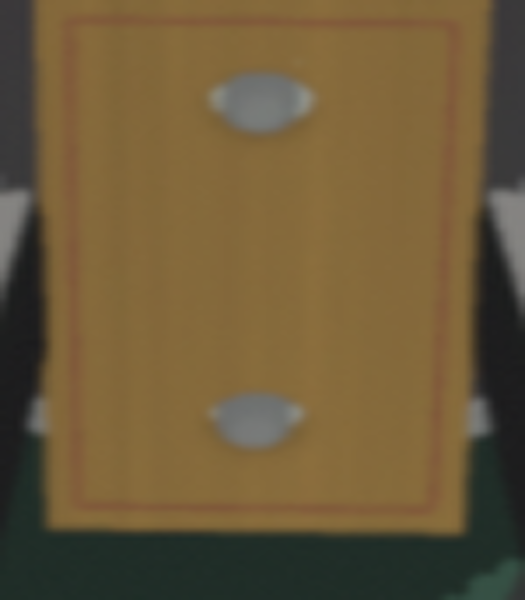

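Call:
{"fn": "send_rows", "kwargs": {
  "xyz": [
    [0, 0, 0.05],
    [0, 0, 0.08],
    [0, 0, 0.08]
  ],
  "roll": [0, 0, 0]
}}

```text
time: 21.65
tool_pos: [565.0, 42.1, 101.8]
ee_rot: [-179.5, 0.3, 21.0]
ft_force: [-1.3, 0.1, 4.7]
width: 33.6
```

Call:
{"fn": "send_rows", "kwargs": {
  "xyz": [
    [0, 0, 0],
    [0, 0, 0],
    [0, 0, 0],
    [0, 0, 0]
  ],
  "roll": [0, 0, 0, 0],
  "gripper": 0.55
}}

```text
time: 22.05
tool_pos: [565.1, 42.2, 101.6]
ee_rot: [-179.5, 0.3, 21.0]
ft_force: [-0.1, -0.1, 0.5]
width: 52.0
```

Call:
{"fn": "send_rows", "kwargs": {
  "xyz": [
    [0, 0, -0.5],
    [0, 0, -2],
    [0, 0, -5],
    [0, 0, -9],
    [0, 0, -10]
  ],
  "roll": [0, 0, 0, 0, 0]
}}

```text
time: 22.55
tool_pos: [568.4, 40.6, 206.5]
ee_rot: [-179.7, -0.1, 20.9]
ft_force: [-0.3, 0.1, 0.7]
width: 51.6
```

Run:
```python
from h import *
rel([565.0,42.5,145],20.5)
p,im=snap('w30',[],[])
cv2.imwrite("pics/w30z.png",cv2.resize(im[100:300,220:440],None,fx=3.6,fy=3,interpolation=cv2.INTER_CUBIC))
im=read_camera("scene");cv2.imwrite("pics/s30.png",im)
cv2.imwrite("pics/s30z.png",cv2.resize(im[150:250,260:370],None,fx=6,fy=6,interpolation=cv2.INTER_CUBIC))
```

```text
t 22.55 pos [568.4  40.6 206.5] rpy [-1.797e+02 -1.000e-01  2.090e+01] F [-0.3  0.1  0.7] w 51.6
-> xyz cm [-0.26 -0.27  6.15] roll 0.4
```

View pics/w30z.png

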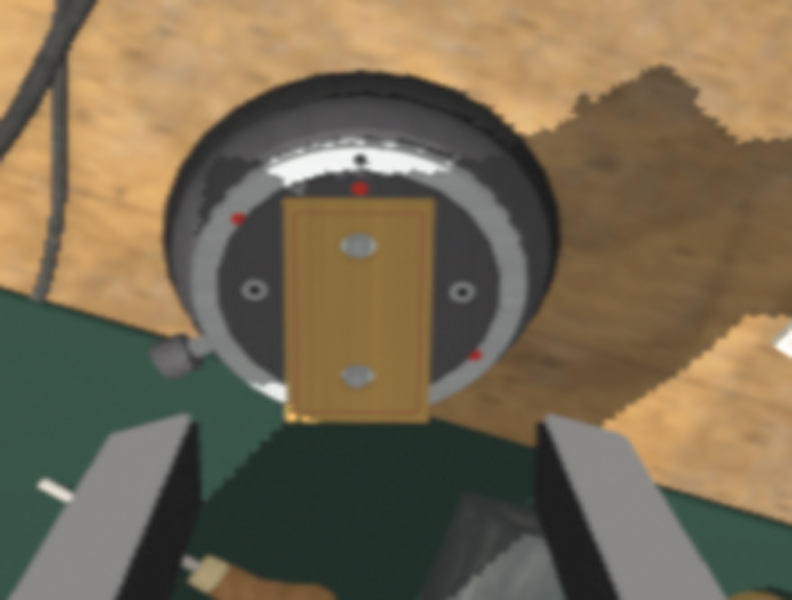

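View pics/s30z.png

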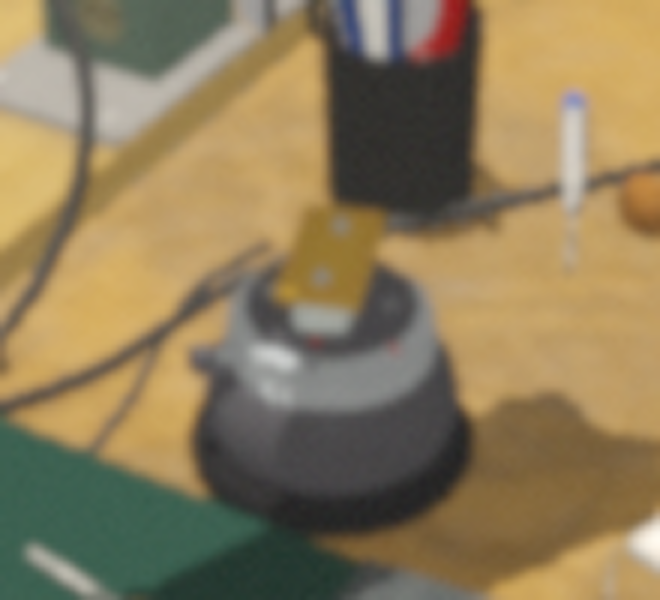

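Run:
```python
from h import *
p,im=snap('w31',[],[])
im2=cv2.resize(im[100:300,220:440],None,fx=3.6,fy=3,interpolation=cv2.INTER_CUBIC);cv2.imwrite("pics/w31z.png",im2)
g=lambda u,v:((u+.5)/3.6-.5+220,(v+.5)/3-.5+100)
hsv=cv2.cvtColor(im2,cv2.COLOR_BGR2HSV);m=((hsv[...,0]<6)|(hsv[...,0]>174))&(hsv[...,1]>170)&(hsv[...,2]>90)
n,_,st,ce=cv2.connectedComponentsWithStats(m.astype(np.uint8))
print([(ce[i].round(1),st[i,4]) for i in range(1,n) if st[i,4]>30])
im=read_camera("top");cv2.imwrite("pics/t31z.png",cv2.resize(im[180:300,200:440],None,fx=3.3,fy=3.3,interpolation=cv2.INTER_CUBIC))
```

```text
[(array([365.2, 185.6]), np.int32(88))]
```

View pics/w31z.png

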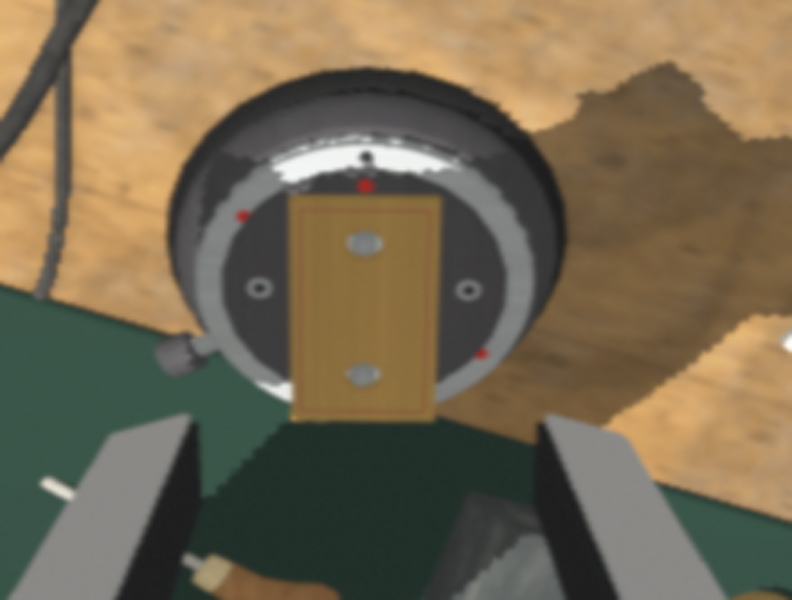

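View pics/t31z.png

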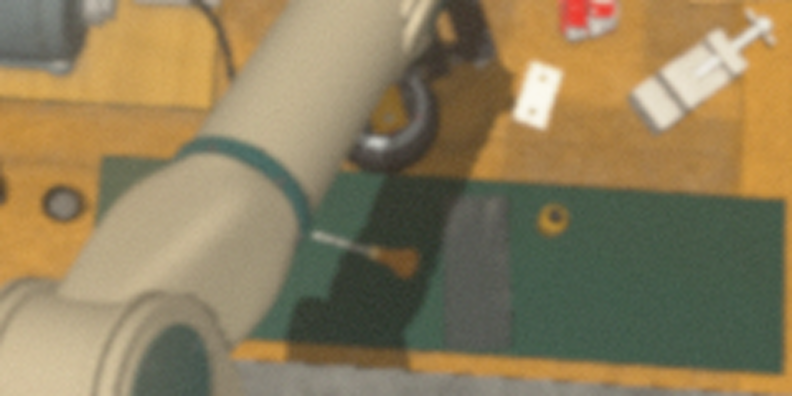

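Run:
```python
from h import *
p=camera_params("wrist")
g=lambda u,v:((u+.5)/3.6-.5+220,(v+.5)/3-.5+100)
ra=toplane(p,g(243,216),75);rb=toplane(p,g(481,353.5),75);c=(ra+rb)/2
A=lambda v:np.degrees(np.arctan2(v[1],v[0])).round(2)
print("centre",c.round(1),"slot",A(ra-rb),"black",A(toplane(p,g(366,157),75)-c),"fix red",A(toplane(p,g(365.3,185.6),81)-c))
a=toplane(p,g(258.5,287.5),81);b=toplane(p,g(468.5,290),81);print("rings+90",A(a-b)-90)
a=toplane(p,g(363,243),106);b=toplane(p,g(363,374),106);print("pins",A(a-b),((a+b)/2).round(1),np.hypot(*(a-b)[:2]))
rel([0,0,0],0)
```

```text
centre [565.5  42.6  75. ] slot 75.32 black 20.31 fix red 20.36
rings+90 20.260000000000005
pins 20.92 [567.3  43.2 106. ] 37.143051854841495
t 22.75 pos [565.2  42.  201.2] rpy [-179.5    0.3   21. ] F [ 1.2 -0.1  0.6] w 51.7
-> xyz cm [-54.16 -16.14  20.56] roll 21.0
```

Run:
```python
from workcell import *
print(finish_job())
```

```text
the job is handed in; nothing more can be done
None
```

The fixture is seated in the block's mouth and locked. The brass blank lies on the bar over both pins. I handed the job in at about 22.8 s, with the open gripper about 100 mm above it.

**Fixture:** I lowered it straight over the slots, so it dropped in without having to be turned on the lip first. Then I turned it clockwise in small steps until the torque rose from about 0.08 to 0.37 N m at the stop, and stopped there. After release the fixture's red dot measured 20.4° against 20.3° for the block's black dot, so it is locked to within about 0.1°.

**Blank:** I lowered it over the pins until I felt about 5 N of contact, then let go. In the last pictures both pins stand out of the holes. The blank looks flat and square on the bar in the wrist and scene views, though I did not measure that.

**Other things on the bench:** I touched none of them on purpose. In the last top view the graver, stone, bottle, vice, loupe and the white look-alike plate stand where they were. The arm hid part of that view, so I could not check the vial there, and I made no numeric check of the others.

**Disagreements:**
- Camera and tool readings differed by up to about 4 mm in height while placing the blank. I judged the last steps by watching the pins through the holes.
- The pin line measured 20.9° against 20.4° for the fixture's red dot. I put that down to measurement scatter.
- An early picture over the block was taken before the arm had settled, which made one correction overshoot. I fixed it before lowering the blank.

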